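# Drift the stuck pin out of a brass hinge

## Task

Take the red drift punch from its wooden stand, find the pin's hole in the top of the brass hinge by feel, and press the stuck pin down with the punch until it is right out of the hinge and inside the clear catch tube below. Press steadily and gently (keep below 30 N on the jig) and keep the gripper off the jig. Then stand the punch back in its stand, let go, and leave the bowl, jar and hammer where they are.

Things in the scene. Friction and masses are not known exactly. Their poses are not given: they have to be found in the camera images.
- jig: Fixed jig: green base plate 110 x 140 x 10 mm, origin under its centre, z up, y along two steel rails. A steel carriage clamped on the rails carries a brass hinge: knuckle block 34 (x) x 60 (y) mm, underside 66 mm, flat top 101 mm up, and a thin brass leaf on each x side to x = +-53 mm, lower than the top. Carriage and hinge cannot be pushed along.
- jig_mark (a point): Zero of the rails: x = 0, y = -14 mm of the jig, 101 mm up (height of the hinge's flat top), axes as the jig's. A vertical 9 mm hole with a 1.5 mm chamfer goes down through the knuckle's centre. It lies at x = 0 but, as the carriage is clamped anywhere on its rails, 3 to 25 mm from this mark towards the jig's +y; how far is not measured.
- pin (a joint): Travel down (m) of the dark steel pin (8 mm, 36 mm long) in the hole; its 12 mm head is underneath. At 0 its top is 2 mm below the hinge's flat top; it starts at 0.002 to 0.006. Over 0.033 it is out, below the hinge's underside; at 0.041 it lands on the hard tube floor. It moves at about 9 N plus 1.2 N per 10 mm/s and stays where left.
- punch: Steel drift punch, 127 mm long, 130 g, standing tip down in its stand: a plain round tip 6 mm thick and 52 mm long, then a red round body 16 mm thick and 75 mm long. Origin at the tip's end, z up along the punch to the butt.
- punch_tip (a point): Centre of the flat end of the punch's tip (the punch's origin, same axes).
- stand: Fixed dark wooden block 75 x 75 x 85 mm; origin under its centre. On its centre a 20 mm hole 28 mm deep from the top (3 mm chamfer), then a 10 mm hole right down: the punch's red body stands on the step 57 mm up, its tip's end is then 5 mm above the table and 47 mm of red body stick out above the block.
- stand_mouth (a point): Centre of the hole's mouth in the top of the stand, 85 mm above the table.
- bowl: Small brass bowl, 100 mm wide, 45 mm high, a bystander; origin under its centre.
- polish: White jar with red cap, 60 mm wide, 75 mm high, a bystander; origin under its centre.
- hammer: Hammer lying flat, a bystander; origin on the table under its middle, x from handle to head.
- jig_tube (a point): x = 0, y = 0 of the jig, 22 mm up: height of the floor of the clear catch tube (18 mm wide, 40 mm tall) under the hinge. The tube is on the carriage, straight below the hole, 11 mm or less from here along y, not measured.
Not all that is in view belongs to the job. What is meant by the punch is not orange, and is the smaller of those in its own colour.

How it is judged:
By the outcome, as a careful person would: the job done as asked, in the order asked, and still so for the second after the job is handed in, with the robot touching nothing.
It also fails if it takes over 61 s, if anything falls off the work surface, if the arm or the gripper's body presses on something with over 40 N, if the wrist force passes 120 N, or if a joint passes its speed limit or range.

## Robot

A 7-joint arm with a two-finger parallel gripper is mounted at the origin on the work surface. World frame = base frame: x ahead of the robot, y to its left, z up, the work surface at z = 0. Lengths are in m, angles in degrees, forces in N, time in s.
With the tool pointing down it reaches from about 0.425 to 0.975 m from the base axis. Payload 16.7 kg.
Tool frame: the origin (TCP) lies between the finger pads; the fingertips stand 22 mm ahead of it and the grasp point (between the pads) lies 3 mm ahead of it (arm.tip_extent is the distance from the TCP to the fingertips, in m); z points along the fingers, y is the direction in which the jaws open and shut (so a half turn about z gives the same grasp; the last joint's range is limited). The gripper opens to 85 mm and grips with 20 to 120 N. Pads are 22 mm wide; open, the fingers measure 114 mm over their backs; the gripper's body (76 mm by 85 mm) begins 54 mm behind the grasp point. The pads swing forward as they close: fully open they stand 13 mm farther back than shut.
Start: joints at [-77.664, 24.414, 4.234, 92.017, -1.954, 63.644, -3.845], TCP at [0.241, 0.631, 0.253] pointing down, gripper open.
Joint ranges: [-163.25, 163.25], [-28.42, 122.38], [-70.27, 78.77], [12.13, 141.07], [-58.53, 238.53], [9.26, 117.41], [-156.51, 156.51]. Speed limits (degrees/s): [108.29, 108.29, 136.94, 136.94, 172.46, 172.46, 172.46].

## Interface

Orientations are given as a 3x3 rotation matrix whose columns are the frame's x, y, z axes.
In Python, from station import arm gives the robot as it stands. The module is installed in compiled form; this text tells all that it offers.
- The arm moves only by the shell command python3 -m handwheel 'ROWS' [FORCE]. ROWS is JSON, a list of rows, each an object with "linear": the shift along the tool's x, y, z in mm, a list of three; "angular": the turn, a rotation vector about the tool's x, y, z in degrees, a list of three; "grip": the opening in per cent of the stroke, from 0 (shut) to 100 (fully open). A call has exactly 10 rows; each row is the pose to reach, as a shift and turn from the pose commanded when the call began, along the tool's axes at that moment; what a row does not reach only later rows make up. A row lasts 1/10 s, in which the tool goes at most 50 mm and 8.59 degrees, less where a joint would pass 70% of its speed; a pose out of reach is approached as far as the arm can. A call with a gripper value outside its range is refused whole. The fingers move at their own pace and stop on an object; FORCE is the grip in N (left out, the last holds). Time passes only in rows, so rows that repeat a pose let the fingers close, or fill a call up. It gives the time, the measured TCP pose, the force and the opening at its end, in the units of the state.
- arm.get_state(): the state, without advancing time (a new reading comes with each control period).
- arm.capture(name): name is "scene" or "top" or "wrist"; returns a dict with "color" (420x560x3 uint8, red, green, blue), "z_map" (420x560 float32, m along the optical axis (not along the pixel's ray), 0 where there is no reading), "vfov" (degrees; the focal length in pixels is half the picture's height over the tangent of half this angle, whatever the lens; pixels are square), "cx", "cy" (the principal point, pixels), "xyz" and "attitude" of the camera in the world; the wrist camera has in their place "T_tool_cam" (4x4, takes a point from camera to tool coordinates, whose origin is the TCP and whose axes are the flange's). Camera axes: x right, y down, z forward; pixel columns grow to the right and rows downward; lengths in m; the calibration is good to about 2 mm. The wrist camera is an equidistant fisheye: a pixel r from the principal point sees the ray r / f radians off the axis. A picture is of the moment at which its call begins: read the wrist's pose just before it.
- arm.job_done(): hands the job in, once; it reports no verdict.
The state is a dict: "clock": time; "qpos": joint angles; "qd": joint speeds; "joint_efforts": joint torques, N m; "ee_pos": TCP position; "orientation": TCP orientation; "contact_force": force on the tool from outside, world axes, zero at the start; "ft_torque": the same for the moment, N m; "width": finger opening in m.
Only numpy, scipy, OpenCV 4.12 (cv2) and the standard library are available. Lean on these libraries where they do the work, as an engineer would, in place of code of your own. Each camera call takes 0.05 s, during which the arm holds its last target.

## Working session

There is one attempt and no reset: what is moved stays moved. The work goes in short steps, Python scripts to look and compute and a shell command to move; the robot and the scene stay as the last step left them, time stands still between calls to the robot, and variables do not carry over. Pictures are saved under pics/ and viewed, and the job is handed in when it is done.

```bash
mkdir -p pics; cat > h.py <<'E'
import numpy as np, cv2
from station import arm
def cap(n):
    s=arm.get_state(); c=arm.capture(n); return s,c
def f_of(c): return c["color"].shape[0]/2/np.tan(np.radians(c["vfov"])/2)
def pts(c):
    """world xyz for each pixel from z_map (fixed cams)"""
    z=c["z_map"]; h,w=z.shape; f=f_of(c)
    u,v=np.meshgrid(np.arange(w),np.arange(h))
    p=np.stack([(u-c["cx"])/f*z,(v-c["cy"])/f*z,z],-1)
    return p@np.array(c["attitude"]).T+np.array(c["xyz"])
def ray(c,u,v,zp):
    f=f_of(c); d=np.array(c["attitude"])@np.array([(u-c["cx"])/f,(v-c["cy"])/f,1]); o=np.array(c["xyz"])
    return o+d*(zp-o[2])/d[2]
def save(n,im): cv2.imwrite("pics/"+n,cv2.cvtColor(im,cv2.COLOR_RGB2BGR))
E
python3 - <<'E'
from h import *
import pickle
for n in("scene","top","wrist"):
    s,c=cap(n); save(n+"0.png",c["color"]); pickle.dump((s,c),open(n+"0.pkl","wb"))
    print(n,c["vfov"],c["cx"],c["cy"],c.get("xyz"),c.get("attitude"),c.get("T_tool_cam"))
print(s, arm.tip_extent)
E
```

```text
scene 46.37957549753169 283.54848841064285 206.5998739851177 [1.20286911 0.35016552 0.57973172] [[-0.53371351  0.46973562 -0.70320576]
 [ 0.84557383  0.28419232 -0.45192879]
 [-0.01244137 -0.83581288 -0.54887343]] None
top 46.593978095893405 284.2916052287108 214.86892853853834 [ 0.51274782 -0.04438439  1.07950803] [[ 0.00533353 -0.99827075  0.05854119]
 [-0.99970996 -0.00669781 -0.02313317]
 [ 0.02348527 -0.05840083 -0.99801693]] None
wrist 65.70646984690485 282.53598978583005 206.71985966330092 None None [[ 2.74161148e-04 -9.60200856e-01 -2.79310294e-01  6.93057846e-02]
 [ 9.99999918e-01  1.80180935e-04  3.62146475e-04 -7.89940409e-05]
 [-2.97406966e-04 -2.79310370e-01  9.60200827e-01 -1.20159996e-01]
 [ 0.00000000e+00  0.00000000e+00  0.00000000e+00  1.00000000e+00]]
{'clock': 0.1, 'qpos': array([-77.66408068,  24.44471631,   4.23090404,  92.04804989,
        -1.95313156,  63.6443546 ,  -3.8428417 ]), 'qd': array([-0.03337898, -0.08296662, -0.00451462, -0.12193139,  0.07842165,
        0.0445184 ,  0.04475747]), 'joint_efforts': array([ 7.62724638e-03, -9.51536179e+01,  3.77069682e+00, -4.64414549e+01,
        1.94806431e-02,  6.39490405e-03,  6.51587720e-05]), 'ee_pos': array([0.24071373, 0.63025309, 0.25270009]), 'orientation': array([[-9.34198630e-01,  3.56753155e-01, -3.25583666e-04],
       [ 3.56753294e-01,  9.34198002e-01, -1.08667510e-03],
       [-8.35151593e-05, -1.13132343e-03, -9.99999357e-01]]), 'contact_force': array([ 0.26724138, -0.00692299, -0.25568959]), 'ft_torque': array([ 0.00948837, -0.0791719 , -0.05822254]), 'width': 0.08517289680398517} 0.022
```

View pics/scene0.png

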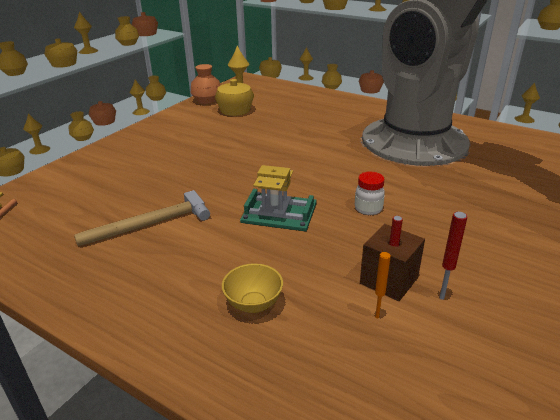

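View pics/top0.png

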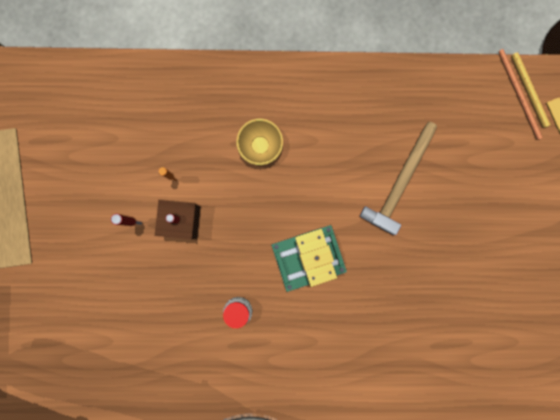

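View pics/wrist0.png

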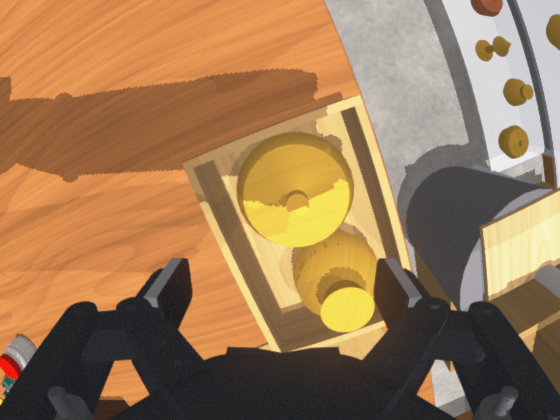

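```bash
python3 - <<'E'
from h import *
import pickle
s,c=pickle.load(open("top0.pkl","rb")); _,d=pickle.load(open("scene0.pkl","rb"))
P=pts(c); Q=pts(d)
T=c["color"]; S=d["color"]
a=cv2.resize(T[150:300,90:360],None,fx=2.9,fy=2.9,interpolation=cv2.INTER_CUBIC); save("crop_top.png",a)
a=cv2.resize(S[195:325,340:490],None,fx=4.5,fy=4.5,interpolation=cv2.INTER_CUBIC); save("crop_sc.png",a)
# stand top: points in region with z ~0.085
def box(P,m):
    p=P[m][:,:2]; r=cv2.minAreaRect((p*1000).astype(np.float32)); return r
reg=np.zeros(P.shape[:2],bool); reg[195:250,145:210]=1
m=reg&(abs(P[...,2]-.085)<.008)&(c["z_map"]>0); print("stand top",m.sum(),P[m].mean(0),box(P,m))
m=reg&(P[...,2]>.11); print("punch",m.sum(),P[m].mean(0),P[m][:,2].max(), np.argwhere(m).mean(0))
# scene views of red things
hsv=cv2.cvtColor(S,cv2.COLOR_RGB2HSV)
red=((hsv[...,0]<5)|(hsv[...,0]>174))&(hsv[...,1]>150)&(hsv[...,2]>60)
n,l,st,ce=cv2.connectedComponentsWithStats(red.astype(np.uint8))
for i in range(1,n):
    if st[i,4]>60:
        q=Q[l==i]; print("red",st[i],ce[i],np.median(q,0),q[:,2].min(),q[:,2].max())
# jig
hs=cv2.cvtColor(T,cv2.COLOR_RGB2HSV)
reg=np.zeros(P.shape[:2],bool); reg[215:300,262:360]=1
g=reg&(hs[...,0]>65)&(hs[...,0]<95)&(hs[...,1]>90); 
m=reg&(P[...,2]>.004)&(P[...,2]<.025)&g; print("green",m.sum(),np.median(P[m],0),box(P,m))
y=reg&(hs[...,0]>20)&(hs[...,0]<35)&(hs[...,1]>120)
print("brass",y.sum(),np.percentile(P[y][:,2],[2,20,50,80,98]),box(P,y))
for nm,(r0,r1,c0,c1) in {"bowl":(115,172,232,290),"jar":(290,330,215,260)}.items():
    p=P[r0:r1,c0:c1].reshape(-1,3); p=p[p[:,2]>.02]; print(nm,p.min(0),p.max(0))
E
```

```text
stand top 1292 [0.56190414 0.1543921  0.08556648] ((562.0341796875, 155.4007568359375), (75.79126739501953, 74.97604370117188), 85.13599395751953)
punch 92 [0.55043028 0.10865678 0.34652132] 1.0795080345852286 [218.7173913  171.42391304]
red [359 172  25  18 390] [370.82051282 180.52820513] [0.37874852 0.03260383 0.07326114] 0.0586228147109763 0.5797317203548025
red [443 214  24  56 681] [453.84875184 242.65932452] [0.56608602 0.24809825 0.12131408] 0.06871519966818573 0.16789590382683628
red [390 217  12  30 234] [395.27350427 232.54273504] [0.56834111 0.15695985 0.10682818] 0.07990638553779006 0.5797317203548025
green 678 [ 0.47243462 -0.08893254  0.01056257] ((481.245849609375, -122.92156219482422), (104.09556579589844, 133.48025512695312), 18.152667999267578)
brass 1348 [0.07394458 0.07773801 0.09546526 0.10143743 0.10437884] ((474.9352111816406, -113.37022399902344), (120.15587615966797, 101.57713317871094), 21.06149673461914)
bowl [ 0.51274782 -0.06272939  0.02004716] [0.7812176  0.03386781 1.07950803]
jar [ 0.34245802 -0.04438439  0.02110916] [0.51274782 0.05934467 1.07950803]
```

View pics/crop_top.png

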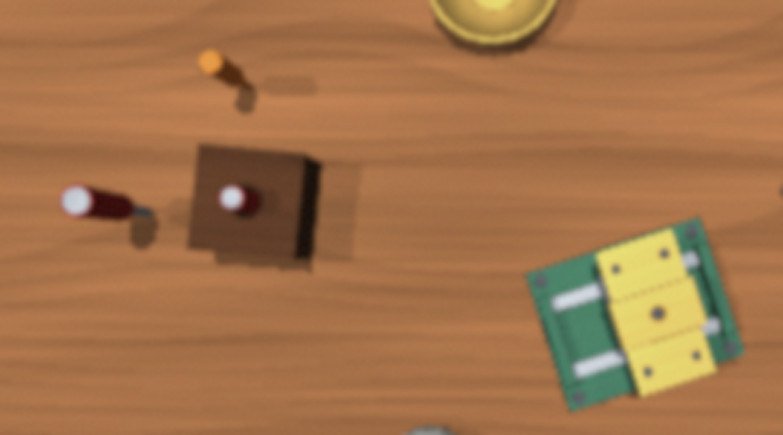

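View pics/crop_sc.png

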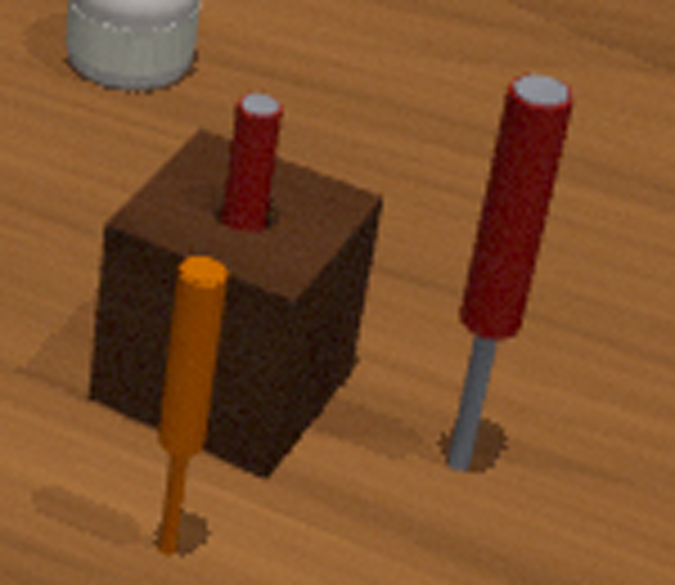

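The red candidates are the punch in the stand (scene 395,232) and a larger red one standing free (454,243). An orange one is at (382,280). The crop shows the one in the stand is thinner and smaller, so that is the punch. The hinge hole shows as a dark dot near top pixel (317,258).

```bash
python3 - <<'E'
from h import *
import pickle
s,c=pickle.load(open("top0.pkl","rb")); _,d=pickle.load(open("scene0.pkl","rb"))
P=pts(c); Q=pts(d); T=c["color"]; S=d["color"]
def box(p): return cv2.minAreaRect((p[:,:2]*1000).astype(np.float32))
# hole in top: dark pixels in brass middle
g=cv2.cvtColor(T,cv2.COLOR_RGB2GRAY).astype(float)
w=g[252:265,310:324]; wt=np.clip(130-w,0,None); yy,xx=np.mgrid[252:265,310:324]
u,v=(wt*xx).sum()/wt.sum(),(wt*yy).sum()/wt.sum(); print("hole px",u,v,w.min(),ray(c,u,v,.101), ray(c,u,v,.099))
reg=np.zeros(P.shape[:2],bool); reg[215:300,262:360]=1
m=reg&(P[...,2]>.095)&(P[...,2]<.107); print("knuckle top",m.sum(),box(P[m]),P[m].mean(0))
reg=np.zeros(Q.shape[:2],bool); reg[150:235,235:325]=1
m=reg&(Q[...,2]>.0955)&(Q[...,2]<.107);print("knuckle scene",m.sum(),box(Q[m]),Q[m].mean(0))
hs=cv2.cvtColor(T,cv2.COLOR_RGB2HSV)
# plate by rays on contour
reg=np.zeros(P.shape[:2],bool); reg[215:300,262:360]=1
gm=(reg&(((hs[...,0]>65)&(hs[...,0]<95)&(hs[...,1]>90)))).astype(np.uint8)
cn=np.argwhere(gm)[:,::-1]; pp=np.array([ray(c,x,y,.01) for x,y in cn]); print("plate",box(pp))
# orange, big red (base and top) in scene
hv=cv2.cvtColor(S,cv2.COLOR_RGB2HSV)
o=(hv[...,0]>8)&(hv[...,0]<20)&(hv[...,1]>225)&(hv[...,2]>150); o[:, :370]=0;o[:,395:]=0;o[:245]=0;o[325:]=0
print("orange",o.sum(),np.median(Q[o],0),Q[o][:,2].max())
# stand mouth and punch butt rays, top
b=(T.min(2)>150); 
for nm,(r0,r1,c0,c1),z in(("butt",(210,228,160,182),.132),("bigbutt",(210,230,108,125),.168)):
    k=np.argwhere(b[r0:r1,c0:c1]).mean(0)+[r0,c0]; print(nm,k[::-1],ray(c,k[1],k[0],z))
b=(S.min(2)>120)
for nm,(r0,r1,c0,c1),z in(("butt",(212,224,388,405),.132),("bigbutt",(208,222,448,472),.168)):
    k=np.argwhere(b[r0:r1,c0:c1]).mean(0)+[r0,c0]; print("sc",nm,k[::-1],ray(d,k[1],k[0],z))
save("crop_hinge.png",cv2.resize(S[155:235,230:330],None,fx=7,fy=7,interpolation=cv2.INTER_CUBIC))
R=s["orientation"]; t=np.array([.562,.156,.25]); print("tool shift mm",R.T@(t-s["ee_pos"])*1000)
E
```

```text
hole px 316.48571428571427 257.7085714285714 99.0 [ 0.484614   -0.13203278  0.101     ] [ 0.48455649 -0.13221193  0.099     ]
knuckle top 759 ((502.5722351074219, -126.94883728027344), (69.52843475341797, 60.1352653503418), 18.424766540527344) [ 0.49681083 -0.12882153  0.09989789]
knuckle scene 315 ((499.73089599609375, -128.18304443359375), (68.37529754638672, 61.15238571166992), 21.778289794921875) [ 0.48884107 -0.13213782  0.09938616]
plate ((481.42291259765625, -122.86089324951172), (104.02668762207031, 133.69012451171875), 18.498157501220703)
orange 54 [0.65447881 0.17206299 0.12656548] 0.12811918940584605
butt [169.42424242 217.57575758] [0.56158671 0.15599298 0.132     ]
bigbutt [115.74193548 218.74193548] [0.55691068 0.24749186 0.168     ]
sc butt [397.2  217.64] [0.56227285 0.15439412 0.132     ]
sc bigbutt [459.85185185 214.48148148] [0.55808548 0.246105   0.168     ]
tool shift mm [-469.33376672 -328.32877259    3.08856254]
```

View pics/crop_hinge.png

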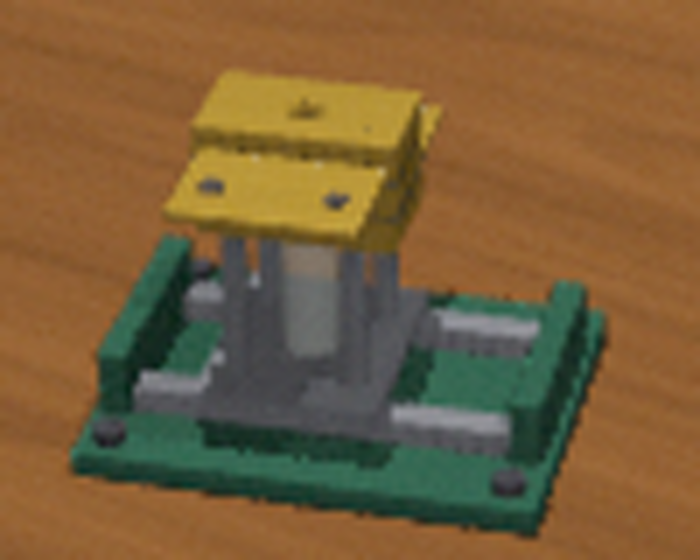

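```bash
python3 -m handwheel '[{"linear":[-20,-14,0],"angular":[0,0,0],"grip":50},{"linear":[-60,-42,0],"angular":[0,0,0],"grip":50},{"linear":[-100,-70,0],"angular":[0,0,0],"grip":50},{"linear":[-140,-98,0],"angular":[0,0,0],"grip":50},{"linear":[-180,-126,0],"angular":[0,0,0],"grip":50},{"linear":[-220,-154,0],"angular":[0,0,0],"grip":50},{"linear":[-260,-182,0],"angular":[0,0,0],"grip":50},{"linear":[-300,-210,0],"angular":[0,0,0],"grip":50},{"linear":[-340,-238,0],"angular":[0,0,0],"grip":50},{"linear":[-380,-266,0],"angular":[0,0,0],"grip":50}]' 60
python3 -m handwheel '[{"linear":[-35,-24,0],"angular":[0,0,0],"grip":50},{"linear":[-60,-42,0],"angular":[0,0,0],"grip":50},{"linear":[-80,-56,5],"angular":[0,0,0],"grip":50},{"linear":[-89,-62,15],"angular":[0,0,0],"grip":50},{"linear":[-89,-62,25],"angular":[0,0,0],"grip":50},{"linear":[-89,-62,35],"angular":[0,0,0],"grip":50},{"linear":[-89,-62,41],"angular":[0,0,0],"grip":50},{"linear":[-89,-62,43],"angular":[0,0,0],"grip":50},{"linear":[-89,-62,43],"angular":[0,0,0],"grip":50},{"linear":[-89,-62,43],"angular":[0,0,0],"grip":50}]'
python3 - <<'E'
from h import *
import pickle
s,c=cap("wrist"); pickle.dump((s,c),open("w1.pkl","wb")); save("w1.png",c["color"]); print(s["ee_pos"],s["orientation"],s["qpos"],s["contact_force"])
E
```

```text
clock: 1.15
ee_pos: [0.5016, 0.2446, 0.2534]
orientation: [[-0.934, 0.357, 0.0], [0.357, 0.934, 0.0], [0.0, 0.0, -1.0]]
contact_force: [0.3, 0.6, 0.3]
width: 0.0428
clock: 2.15
ee_pos: [0.5619, 0.1572, 0.2106]
orientation: [[-0.934, 0.356, 0.0], [0.356, 0.934, 0.0], [-0.0, 0.0, -1.0]]
contact_force: [0.1, -0.2, -0.0]
width: 0.043
[0.56193836 0.15720408 0.21064281] [[-9.34356897e-01  3.56338407e-01  3.58823967e-04]
 [ 3.56338497e-01  9.34356903e-01  2.28849848e-04]
 [-2.53721661e-04  3.41690227e-04 -9.99999909e-01]] [-36.48561825  18.85760046  17.96175482 107.34595186  -7.01018027
  54.83368338  53.74257063] [ 0.13185761 -0.17606376 -0.02441717]
```

View pics/w1.png

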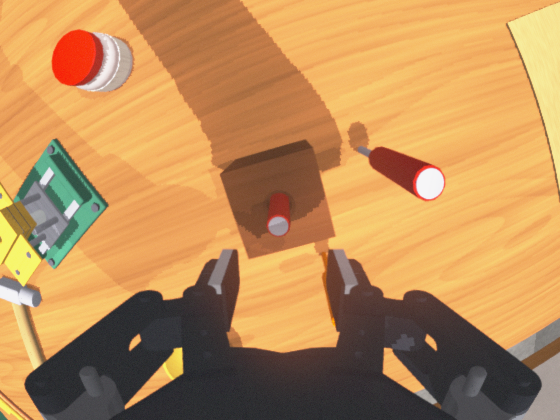

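The wrist view shows the punch's butt at (279,227) in the stand, between the fingers. The larger red punch is at (430,183) and clear of the fingers.

```bash
cat >> h.py <<'E'
def wray(s,c,u,v,zp):
    f=f_of(c); dx,dy=u-c["cx"],v-c["cy"]; r=np.hypot(dx,dy); th=r/f
    d=np.array([np.sin(th)*dx/r,np.sin(th)*dy/r,np.cos(th)])
    M=np.array(c["T_tool_cam"]); R=s["orientation"]
    o=s["ee_pos"]+R@M[:3,3]; d=R@M[:3,:3]@d
    return o+d*(zp-o[2])/d[2]
E
python3 - <<'E'
from h import *
import pickle
s,c=pickle.load(open("w1.pkl","rb")); T=c["color"]
w=T[212:242,262:298].astype(int); b=(w.max(2)-w.min(2)<40)&(w.min(2)>90)
k=np.argwhere(b).mean(0)+[212,262]; print(b.sum(),k); p=wray(s,c,k[1],k[0],.132); print("butt",p, "tool rel mm",s["orientation"].T@(p-s["ee_pos"])*1e3)
hs=cv2.cvtColor(T,cv2.COLOR_RGB2HSV)
# stand corners by eye
for u,v in((221,172),(307,141),(335,236),(248,257)): print(wray(s,c,u,v,.085))
# hinge leaf etc: 
_,d=pickle.load(open("scene0.pkl","rb")); print("hole scene",ray(d,273.6,170.4,.1005))
E
```

```text
277 [225.68231047 277.96750903]
butt [0.56215216 0.15397894 0.132     ] tool rel mm [-1.32905049 -2.96412101 78.64214378]
[0.52084681 0.12186963 0.085     ]
[0.52235077 0.19210255 0.085     ]
[0.60264112 0.18768205 0.085     ]
[0.59460867 0.11397089 0.085     ]
hole scene [ 0.48725665 -0.13219231  0.1005    ]
```

```bash
python3 -m handwheel '[{"linear":[-1,-2.5,10],"angular":[0,0,0],"grip":50},{"linear":[-1,-2.5,25],"angular":[0,0,0],"grip":50},{"linear":[-1,-2.5,40],"angular":[0,0,0],"grip":50},{"linear":[-1,-2.5,55],"angular":[0,0,0],"grip":50},{"linear":[-1,-2.5,70],"angular":[0,0,0],"grip":50},{"linear":[-1,-2.5,83],"angular":[0,0,0],"grip":50},{"linear":[-1,-2.5,92],"angular":[0,0,0],"grip":50},{"linear":[-1,-2.5,97],"angular":[0,0,0],"grip":50},{"linear":[-1,-2.5,97],"angular":[0,0,0],"grip":50},{"linear":[-1,-2.5,97],"angular":[0,0,0],"grip":50}]'
python3 - <<'E'
from h import *
import pickle
s,c=cap("wrist"); pickle.dump((s,c),open("w2.pkl","wb")); save("w2.png",c["color"]); print(s["ee_pos"],s["contact_force"])
E
```

```text
clock: 3.2
ee_pos: [0.5622, 0.1541, 0.1137]
orientation: [[-0.934, 0.357, 0.0], [0.357, 0.934, 0.0], [-0.0, 0.0, -1.0]]
contact_force: [0.5, -0.1, 0.7]
width: 0.0431
[0.56222135 0.1541374  0.11365813] [ 0.54596428 -0.10469236  0.69558654]
```

View pics/w2.png

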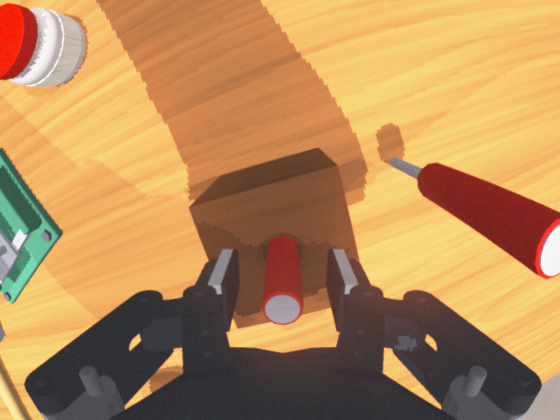

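The punch is centred between the pads, with its butt at (283,306). I'll close the gripper.

```bash
python3 -m handwheel '[{"linear":[0,0,0],"angular":[0,0,0],"grip":0},{"linear":[0,0,0],"angular":[0,0,0],"grip":0},{"linear":[0,0,0],"angular":[0,0,0],"grip":0},{"linear":[0,0,0],"angular":[0,0,0],"grip":0},{"linear":[0,0,0],"angular":[0,0,0],"grip":0},{"linear":[0,0,0],"angular":[0,0,0],"grip":0},{"linear":[0,0,0],"angular":[0,0,0],"grip":0},{"linear":[0,0,0],"angular":[0,0,0],"grip":0},{"linear":[0,0,0],"angular":[0,0,0],"grip":0},{"linear":[0,0,0],"angular":[0,0,0],"grip":0}]' 90
python3 - <<'E'
from h import *
import pickle
s,c=cap("wrist"); pickle.dump((s,c),open("w3.pkl","wb")); save("w3.png",c["color"]); print(s["ee_pos"],s["contact_force"],s["ft_torque"],s["width"])
E
```

```text
clock: 4.25
ee_pos: [0.5622, 0.1541, 0.1139]
orientation: [[-0.934, 0.357, 0.001], [0.357, 0.934, 0.0], [-0.001, 0.001, -1.0]]
contact_force: [-1.6, -1.0, 6.1]
width: 0.014
[0.56221995 0.15409835 0.11394106] [-1.59630872 -1.01595034  6.06413941] [-0.21536638  0.43923543 -0.06323451] 0.013958979899287812
```

View pics/w3.png

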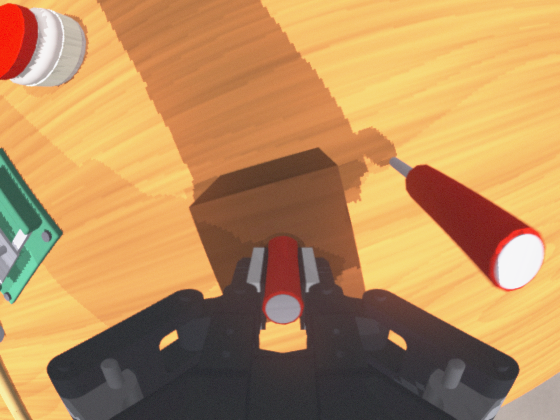

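The larger red punch's butt moved from about (553,248) to (518,260) between the two pictures. I'll check it with the fixed cameras.

```bash
python3 - <<'E'
from h import *
import pickle
s,c=cap("scene"); pickle.dump((s,c),open("s1.pkl","wb")); _,d=pickle.load(open("scene0.pkl","rb"))
a=np.hstack([d["color"][190:330,335:495],c["color"][190:330,335:495]]); save("cmp1.png",cv2.resize(a,None,fx=2.5,fy=2.5))
E
```

```text
(no output)
```

View pics/cmp1.png

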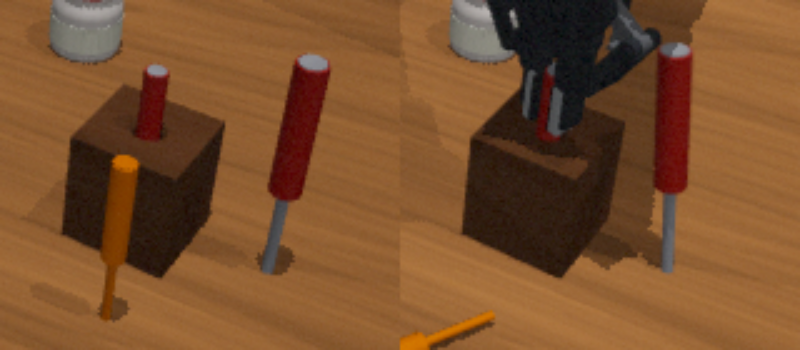

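```bash
python3 - <<'E'
from h import *
import pickle
_,d=pickle.load(open("scene0.pkl","rb")); _,e=pickle.load(open("s1.pkl","rb"))
print("tip0",ray(d,335+267/2.5,190+272/2.5,0),"tip1",ray(e,335+267/2.5,190+271/2.5,0))
for c in(d,e):
    Q=pts(c); S=c["color"]; hs=cv2.cvtColor(S,cv2.COLOR_RGB2HSV)
    r=((hs[...,0]<5)|(hs[...,0]>174))&(hs[...,1]>150)&(hs[...,2]>60); r[:,:435]=0; r[:205]=0; r[285:]=0
    q=Q[r]; q=q[(q[:,2]>.03)&(q[:,2]<.3)]
    for lo in(.06,.08,.1,.12,.14,.16):
        k=q[(q[:,2]>lo)&(q[:,2]<lo+.02)]; print(lo,len(k),k.mean(0) if len(k) else "")
E
python3 - <<'E'
from h import *
import pickle
s,c=cap("top"); save("t1.png",cv2.resize(c["color"][120:300,60:300],None,fx=3,fy=3)); pickle.dump((s,c),open("t1.pkl","wb")); print(s["clock"])
E
```

```text
tip0 [0.56022448 0.24770169 0.        ] tip1 [0.55929343 0.24741368 0.        ]
0.06 70 [0.56556244 0.24779711 0.07493107]
0.08 127 [0.56558519 0.24793226 0.0902071 ]
0.1 132 [0.56560767 0.24765163 0.10989865]
0.12 144 [0.5654993  0.24788615 0.13007155]
0.14 147 [0.56544031 0.24734477 0.15009017]
0.16 62 [0.56491594 0.24787972 0.16402706]
0.06 74 [0.56325441 0.23770898 0.07494736]
0.08 136 [0.56288403 0.23555923 0.0903324 ]
0.1 138 [0.56262486 0.23225948 0.11023644]
0.12 146 [0.56173984 0.22988524 0.13030108]
0.14 144 [0.56160235 0.22667309 0.15039072]
0.16 48 [0.56121514 0.22489901 0.16326077]
4.35
```

View pics/t1.png

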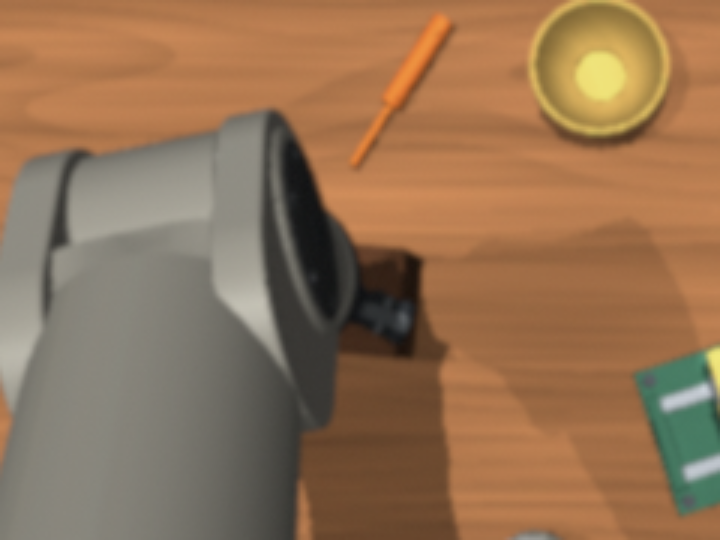

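```bash
python3 - <<'E'
from h import *
import pickle
s,c=cap("scene"); pickle.dump((s,c),open("s2.pkl","wb")); print(s["clock"],s["contact_force"])
Q=pts(c); S=c["color"]; hs=cv2.cvtColor(S,cv2.COLOR_RGB2HSV)
r=((hs[...,0]<5)|(hs[...,0]>174))&(hs[...,1]>150)&(hs[...,2]>60); r[:,:435]=0; r[:205]=0; r[285:]=0
q=Q[r]; q=q[(q[:,2]>.03)&(q[:,2]<.3)]
for lo in(.06,.1,.14,.16):
        k=q[(q[:,2]>lo)&(q[:,2]<lo+.02)]; print(lo,len(k),k.mean(0) if len(k) else "")
save("s2.png",cv2.resize(S[130:290,360:500],None,fx=4,fy=4,interpolation=cv2.INTER_CUBIC))
E
```

```text
4.4 [-0.85882005 -0.70068701  6.75155257]
0.06 49 [0.55908899 0.22874787 0.07343582]
0.1 42 [0.55437029 0.2188414  0.10929717]
0.14 0 
0.16 0
```

View pics/s2.png

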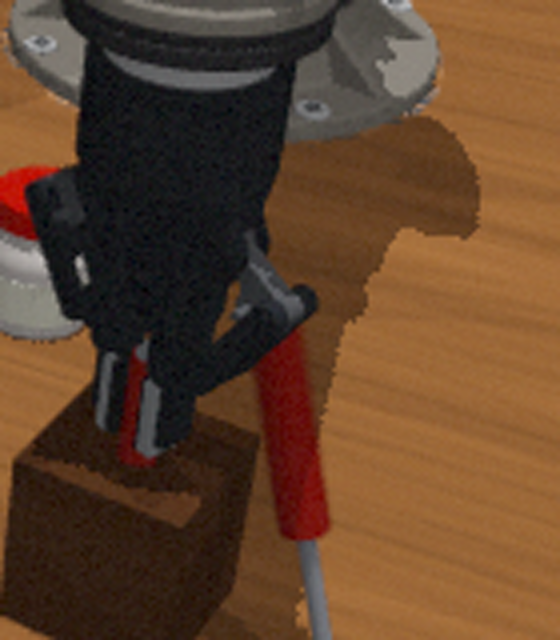

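The larger red punch is toppling slowly towards the gripper. It stands freely on its tip, and the orange one has already fallen. I'll watch where it settles.

```bash
python3 - <<'E'
from h import *
import pickle
for i in range(8): s,c=cap("scene"); print(s["clock"],s["contact_force"].round(1))
pickle.dump((s,c),open("s3.pkl","wb")); a=c["color"][130:300,340:500]
s,d=cap("wrist"); print(s["contact_force"].round(1)); pickle.dump((s,d),open("w4.pkl","wb"))
a=cv2.resize(a,(395,420)); save("s3.png",cv2.resize(np.hstack([a,d["color"]])[:, :955],None,fx=.83,fy=.83))
E
```

```text
4.45 [-1.6 -1.   6.6]
4.5 [-1.7 -0.5  6.2]
4.55 [-1.7 -1.3  6. ]
4.6 [-1.2 -0.9  6.5]
4.65 [-1.  -1.2  7. ]
4.7 [-2.  -0.2  6.6]
4.75 [-1.5 -0.9  6.6]
4.8 [-1.  -0.9  6.5]
[-1.1 -1.   6.2]
```

View pics/s3.png

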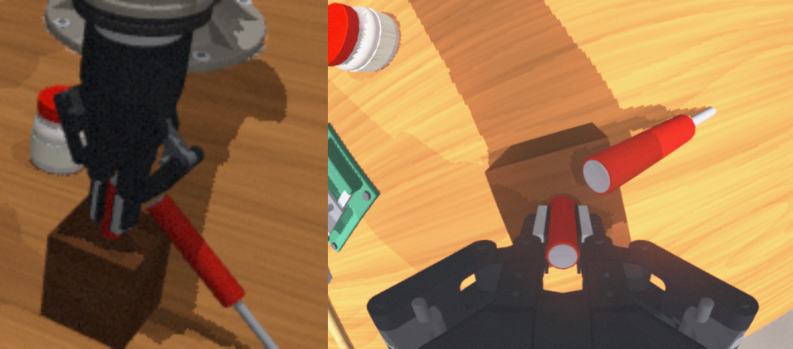

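```bash
python3 - <<'E'
from h import *
import pickle
for i in range(3): s,c=cap("scene")
pickle.dump((s,c),open("s4.pkl","wb")); a=c["color"][130:300,340:500]
s,d=cap("wrist"); print(s["clock"],s["contact_force"].round(1)); pickle.dump((s,d),open("w5.pkl","wb"))
a=cv2.resize(a,(395,420)); save("s4.png",cv2.resize(np.hstack([a,d["color"]])[:, :955],None,fx=.83,fy=.83))
E
```

```text
5.05 [-1.2 -0.8  7.1]
```

View pics/s4.png

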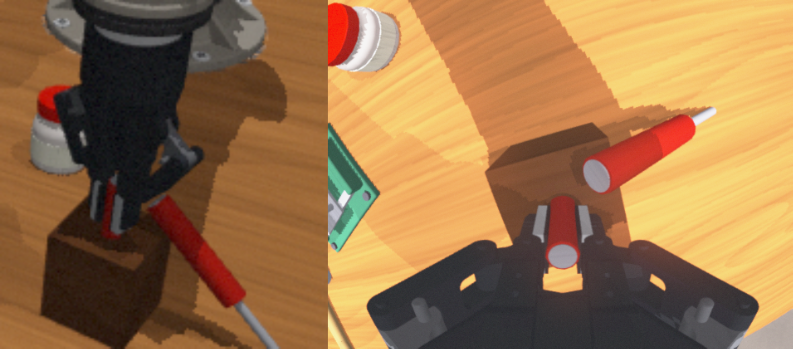

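The larger red punch has settled, leaning on the stand's +y edge with its butt beside the mouth. It isn't touching the one I hold. I'll lift straight up.

```bash
python3 -m handwheel '[{"linear":[0,0,-3],"angular":[0,0,0],"grip":0},{"linear":[0,0,-12],"angular":[0,0,0],"grip":0},{"linear":[0,0,-27],"angular":[0,0,0],"grip":0},{"linear":[0,0,-45],"angular":[0,0,0],"grip":0},{"linear":[0,0,-65],"angular":[0,0,0],"grip":0},{"linear":[0,0,-85],"angular":[0,0,0],"grip":0},{"linear":[0,0,-105],"angular":[0,0,0],"grip":0},{"linear":[0,0,-120],"angular":[0,0,0],"grip":0},{"linear":[0,0,-128],"angular":[0,0,0],"grip":0},{"linear":[0,0,-130],"angular":[0,0,0],"grip":0}]' 90
python3 - <<'E'
from h import *
import pickle
s,c=cap("scene"); pickle.dump((s,c),open("s5.pkl","wb")); a=c["color"][110:280,340:500]
s,d=cap("wrist"); print(s["clock"],s["ee_pos"],s["contact_force"].round(1),s["width"]); pickle.dump((s,d),open("w6.pkl","wb"))
a=cv2.resize(a,(395,420)); save("s5.png",cv2.resize(np.hstack([a,d["color"]])[:, :955],None,fx=.83,fy=.83))
E
```

```text
clock: 6.1
ee_pos: [0.5623, 0.1542, 0.2448]
orientation: [[-0.934, 0.357, 0.002], [0.357, 0.934, 0.001], [-0.001, 0.001, -1.0]]
contact_force: [-0.7, -0.2, -1.0]
width: 0.0138
6.15 [0.5620916  0.15416589 0.24419448] [-0.9 -0.3 -1. ] 0.01415726010332789
```

View pics/s5.png

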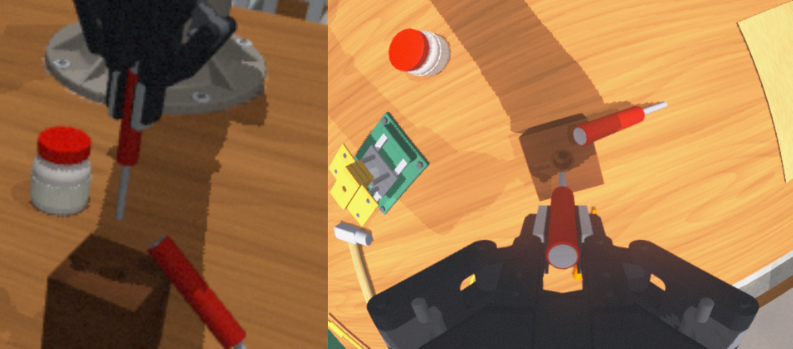

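```bash
python3 -m handwheel '[{"linear":[-1,-10,0],"angular":[0,0,0],"grip":0},{"linear":[-4,-40,0],"angular":[0,0,0],"grip":0},{"linear":[-8,-80,0],"angular":[0,0,0],"grip":0},{"linear":[-13,-122,0],"angular":[0,0,0],"grip":0},{"linear":[-18,-166,0],"angular":[0,0,0],"grip":0},{"linear":[-22,-210,1],"angular":[0,0,0],"grip":0},{"linear":[-26,-250,2],"angular":[0,0,0],"grip":0},{"linear":[-29,-278,4],"angular":[0,0,0],"grip":0},{"linear":[-30.5,-290,5],"angular":[0,0,0],"grip":0},{"linear":[-31,-294,5],"angular":[0,0,0],"grip":0}]'
python3 - <<'E'
from h import *
import pickle
s,c=cap("scene"); pickle.dump((s,c),open("s6.pkl","wb")); a=c["color"][90:260,200:360]
s,d=cap("wrist"); print(s["clock"],s["ee_pos"],s["orientation"][:,2],s["contact_force"].round(1),s["width"]); pickle.dump((s,d),open("w7.pkl","wb"))
save("s6.png",cv2.resize(a,None,fx=3.5,fy=3.5,interpolation=cv2.INTER_CUBIC)); save("w7.png",cv2.resize(d["color"][150:400,180:400],None,fx=2.4,fy=2.4,interpolation=cv2.INTER_CUBIC))
E
```

```text
clock: 7.2
ee_pos: [0.4851, -0.133, 0.2378]
orientation: [[-0.933, 0.359, -0.001], [0.359, 0.933, -0.0], [0.001, -0.0, -1.0]]
contact_force: [0.3, 0.9, -1.1]
width: 0.014
7.25 [ 0.48546392 -0.13244448  0.23795618] [-8.11581047e-04 -1.09875840e-04 -9.99999665e-01] [-0.4 -0.7 -1.7] 0.013939950096940502
```

View pics/s6.png

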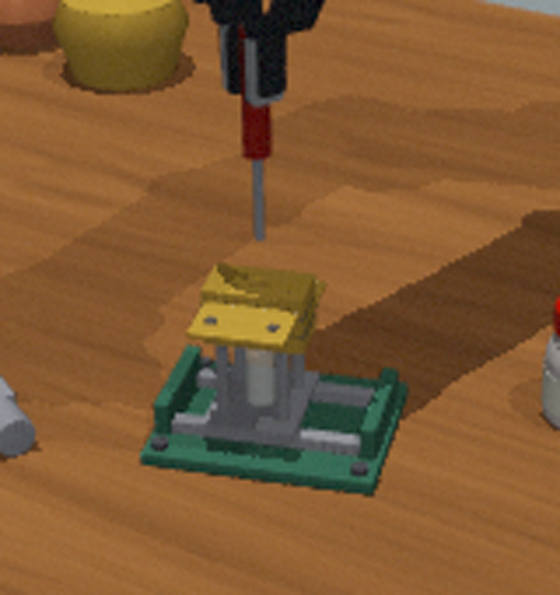

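View pics/w7.png

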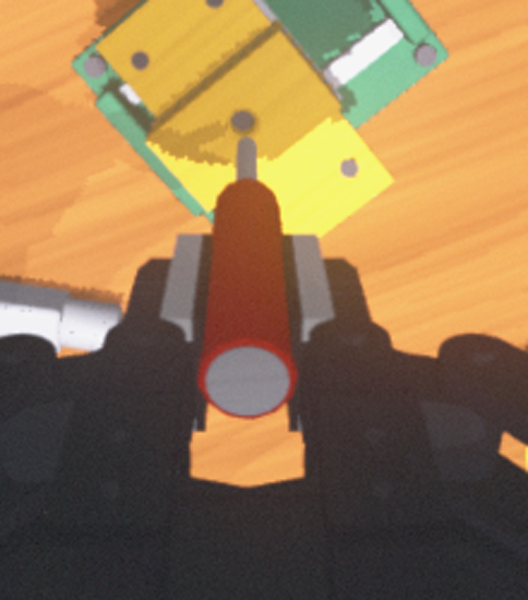

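The wrist crop shows the hole at about (281,200) px, just beyond the punch tip's end at (283,210).

```bash
python3 - <<'E'
from h import *
import pickle
s,c=pickle.load(open("w7.pkl","rb")); T=c["color"]
save("w7b.png",cv2.resize(T[185:235,255:310],None,fx=12,fy=12,interpolation=cv2.INTER_NEAREST))
R=s["orientation"]
for nm,u,v,z in(("hole",280.8,200,.101),("tip",282.9,210.4,.129)):
    p=wray(s,c,u,v,z); print(nm,p,R.T@(p-s["ee_pos"])*1e3)
_,d=pickle.load(open("s6.pkl","rb")); print("scene hole earlier .4873 -.1322; tip scene",ray(d,200+260/3.5,90+238/3.5,.129))
E
```

```text
hole [ 0.48462425 -0.13368224  0.101     ] [  0.24245855  -1.40248953 136.95695245]
tip [ 0.48562733 -0.13225484  0.129     ] [ -0.16295665   0.27841674 108.95599092]
scene hole earlier .4873 -.1322; tip scene [ 0.4870676  -0.12989426  0.129     ]
```

View pics/w7b.png

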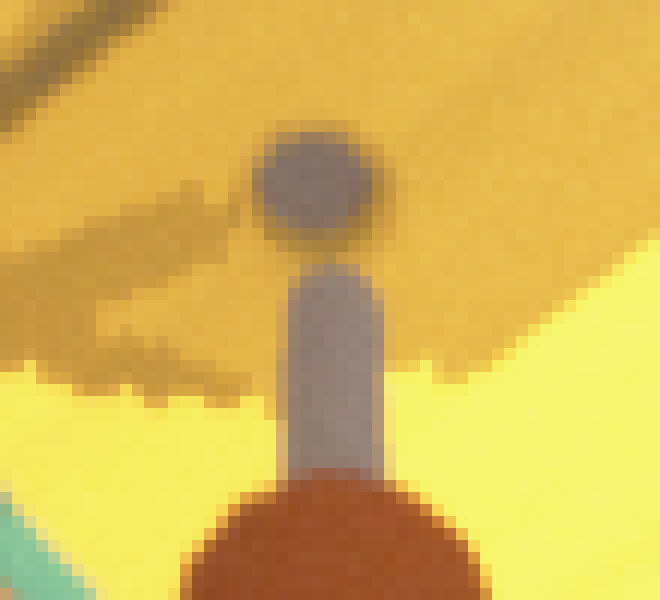

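```bash
python3 -m handwheel '[{"linear":[0.8,-1.2,2],"angular":[0,0,0],"grip":0},{"linear":[0.8,-1.2,5],"angular":[0,0,0],"grip":0},{"linear":[0.8,-1.2,8],"angular":[0,0,0],"grip":0},{"linear":[0.8,-1.2,11],"angular":[0,0,0],"grip":0},{"linear":[0.8,-1.2,14],"angular":[0,0,0],"grip":0},{"linear":[0.8,-1.2,17],"angular":[0,0,0],"grip":0},{"linear":[0.8,-1.2,20],"angular":[0,0,0],"grip":0},{"linear":[0.8,-1.2,22],"angular":[0,0,0],"grip":0},{"linear":[0.8,-1.2,23],"angular":[0,0,0],"grip":0},{"linear":[0.8,-1.2,23],"angular":[0,0,0],"grip":0}]'
python3 - <<'E'
from h import *
import pickle
s,d=cap("wrist"); print(s["clock"],s["ee_pos"],s["orientation"][:,2],s["contact_force"].round(1)); pickle.dump((s,d),open("w8.pkl","wb"))
save("w8.png",cv2.resize(d["color"][180:240,245:320],None,fx=10,fy=10,interpolation=cv2.INTER_NEAREST))
s,c=cap("scene"); save("s8.png",cv2.resize(c["color"][150:200,240:310],None,fx=10,fy=10,interpolation=cv2.INTER_CUBIC)); pickle.dump((s,c),open("s8.pkl","wb"))
E
```

```text
clock: 8.3
ee_pos: [0.4848, -0.1325, 0.2152]
orientation: [[-0.934, 0.357, -0.0], [0.357, 0.934, -0.0], [0.0, -0.0, -1.0]]
contact_force: [0.0, 0.1, -1.8]
width: 0.0141
8.3 [ 0.48479157 -0.1324962   0.21521047] [-2.13506196e-04 -5.30162177e-05 -9.99999976e-01] [ 0.   0.1 -1.8]
```

View pics/w8.png

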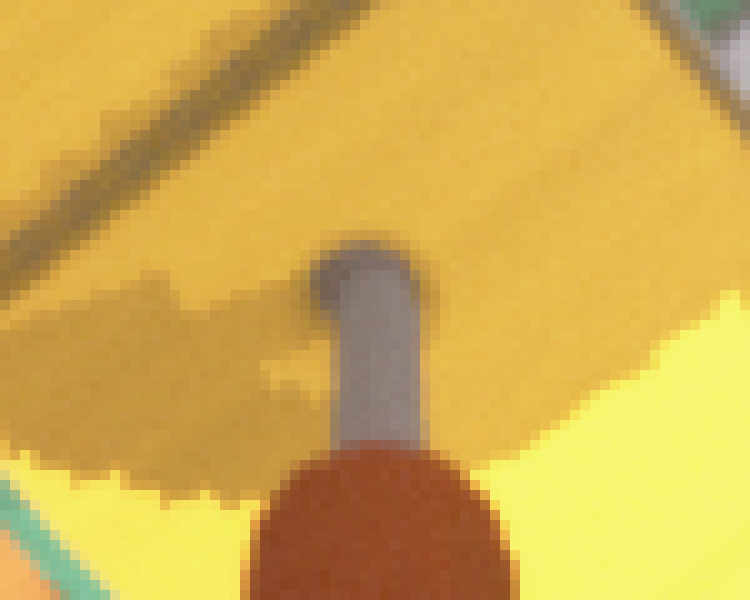

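View pics/s8.png

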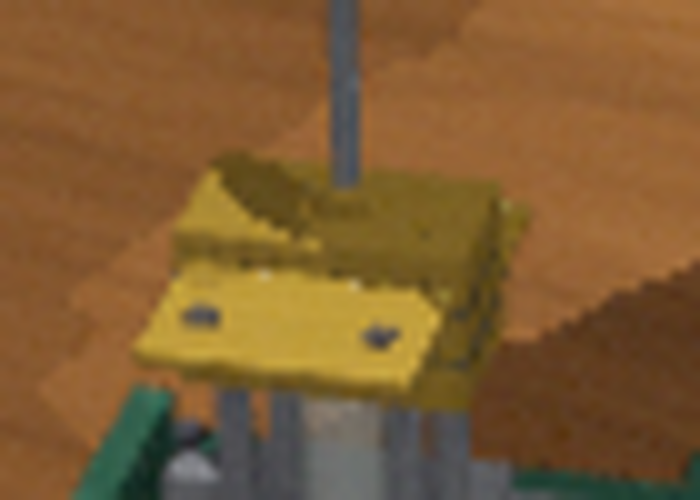

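```bash
python3 - <<'E'
from h import *
import pickle
s,c=pickle.load(open("w8.pkl","rb"))
R=s["orientation"]
for nm,u,v,z in(("hole",281.2,209.2,.101),("tip",282.3,209.8,.1063)):
    p=wray(s,c,u,v,z); print(nm,p,R.T@(p-s["ee_pos"])*1e3)
g=c["color"].astype(int)
for r in (205,207,209,211,213): print(r,g[r,272:294].sum(1))
E
```

```text
hole [ 0.48517114 -0.13372164  0.101     ] [ -0.81258563  -0.99488031 114.21045098]
tip [ 0.48441742 -0.1325449   0.1063    ] [  0.31245589  -0.1653436  108.91054965]
205 [473 484 476 460 434 384 349 342 338 335 342 354 365 393 433 462 477 486
 478 477 482 482]
207 [485 473 412 392 332 302 307 302 345 357 370 377 373 344 381 418 453 472
 479 488 486 488]
209 [418 404 391 355 322 295 303 348 359 373 375 390 394 388 354 387 419 466
 482 491 487 486]
211 [413 400 393 373 345 346 333 361 378 369 379 381 393 392 400 431 430 471
 488 487 487 499]
213 [418 410 407 392 399 390 368 365 372 375 382 387 392 396 402 440 465 490
 484 496 494 500]
```

```bash
python3 -m handwheel '[{"linear":[-0.4,-0.8,0.5],"angular":[0,0,0],"grip":0},{"linear":[-0.4,-0.8,1],"angular":[0,0,0],"grip":0},{"linear":[-0.4,-0.8,1.7],"angular":[0,0,0],"grip":0},{"linear":[-0.4,-0.8,2.5],"angular":[0,0,0],"grip":0},{"linear":[-0.4,-0.8,3.3],"angular":[0,0,0],"grip":0},{"linear":[-0.4,-0.8,4],"angular":[0,0,0],"grip":0},{"linear":[-0.4,-0.8,4.7],"angular":[0,0,0],"grip":0},{"linear":[-0.4,-0.8,5.3],"angular":[0,0,0],"grip":0},{"linear":[-0.4,-0.8,5.8],"angular":[0,0,0],"grip":0},{"linear":[-0.4,-0.8,5.8],"angular":[0,0,0],"grip":0}]'
python3 -c "
from h import *
s=arm.get_state();print(s['ee_pos'],s['contact_force'],s['ft_torque'])"
```

```text
clock: 9.4
ee_pos: [0.4849, -0.1333, 0.2095]
orientation: [[-0.934, 0.357, -0.0], [0.357, 0.934, -0.0], [0.0, -0.0, -1.0]]
contact_force: [-0.2, 0.8, -0.8]
width: 0.0138
[ 0.48488161 -0.13332902  0.20946187] [-0.24969495  0.75238256 -0.80623646] [-0.0479897   0.01929449 -0.00828593]
```

```bash
python3 -m handwheel '[{"linear":[0,0,0.2],"angular":[0,0,0],"grip":0},{"linear":[0,0,0.4],"angular":[0,0,0],"grip":0},{"linear":[0,0,0.6],"angular":[0,0,0],"grip":0},{"linear":[0,0,0.8],"angular":[0,0,0],"grip":0},{"linear":[0,0,1],"angular":[0,0,0],"grip":0},{"linear":[0,0,1.2],"angular":[0,0,0],"grip":0},{"linear":[0,0,1.4],"angular":[0,0,0],"grip":0},{"linear":[0,0,1.6],"angular":[0,0,0],"grip":0},{"linear":[0,0,1.6],"angular":[0,0,0],"grip":0},{"linear":[0,0,1.6],"angular":[0,0,0],"grip":0}]'
python3 -c "
from h import *
s=arm.get_state();print(s['ee_pos'],s['contact_force'],s['ft_torque'])"
```

```text
clock: 10.4
ee_pos: [0.4849, -0.1334, 0.2079]
orientation: [[-0.934, 0.357, -0.0], [0.357, 0.934, -0.0], [0.0, -0.0, -1.0]]
contact_force: [-1.4, -0.1, -0.7]
width: 0.0139
[ 0.48488895 -0.13336741  0.2079068 ] [-1.35579264 -0.05656279 -0.72070214] [-0.02160949  0.01735955 -0.00185757]
```

```bash
python3 -m handwheel '[{"linear":[0,0,0.3],"angular":[0,0,0],"grip":0},{"linear":[0,0,0.6],"angular":[0,0,0],"grip":0},{"linear":[0,0,0.9],"angular":[0,0,0],"grip":0},{"linear":[0,0,1.2],"angular":[0,0,0],"grip":0},{"linear":[0,0,1.5],"angular":[0,0,0],"grip":0},{"linear":[0,0,1.8],"angular":[0,0,0],"grip":0},{"linear":[0,0,2.1],"angular":[0,0,0],"grip":0},{"linear":[0,0,2.4],"angular":[0,0,0],"grip":0},{"linear":[0,0,2.7],"angular":[0,0,0],"grip":0},{"linear":[0,0,3],"angular":[0,0,0],"grip":0}]'
python3 -c "
from h import *
s=arm.get_state();print(s['ee_pos'],s['contact_force'],s['ft_torque'])"
```

```text
clock: 11.4
ee_pos: [0.4849, -0.1333, 0.2049]
orientation: [[-0.934, 0.357, -0.0], [0.357, 0.934, -0.0], [-0.0, -0.0, -1.0]]
contact_force: [0.0, -1.0, -1.6]
width: 0.014
[ 0.48494227 -0.13331175  0.2049081 ] [ 0.04265416 -0.96782802 -1.60961319] [-0.04381407 -0.00315899  0.00543325]
```

The tip is 5 mm below the hinge top with no contact force, so it is in the hole. I'll continue down to the pin.

```bash
python3 -m handwheel '[{"linear":[0,0,0.4],"angular":[0,0,0],"grip":0},{"linear":[0,0,0.8],"angular":[0,0,0],"grip":0},{"linear":[0,0,1.2],"angular":[0,0,0],"grip":0},{"linear":[0,0,1.6],"angular":[0,0,0],"grip":0},{"linear":[0,0,2],"angular":[0,0,0],"grip":0},{"linear":[0,0,2.4],"angular":[0,0,0],"grip":0},{"linear":[0,0,2.8],"angular":[0,0,0],"grip":0},{"linear":[0,0,3.2],"angular":[0,0,0],"grip":0},{"linear":[0,0,3.6],"angular":[0,0,0],"grip":0},{"linear":[0,0,4],"angular":[0,0,0],"grip":0}]'
python3 -c "
from h import *
s=arm.get_state();print(s['ee_pos'],s['contact_force'],s['ft_torque'])"
```

```text
clock: 12.4
ee_pos: [0.4853, -0.1335, 0.2014]
orientation: [[-0.934, 0.357, 0.001], [0.357, 0.934, -0.0], [-0.001, 0.0, -1.0]]
contact_force: [-1.7, 0.4, 8.2]
width: 0.0138
[ 0.48527518 -0.13347655  0.20140697] [-1.71025572  0.36691449  8.18233642] [ 0.09138372  0.46390876 -0.0254964 ]
```

```bash
python3 -m handwheel '[{"linear":[0,0,0.6],"angular":[0,0,0],"grip":0},{"linear":[0,0,1.2],"angular":[0,0,0],"grip":0},{"linear":[0,0,1.8],"angular":[0,0,0],"grip":0},{"linear":[0,0,2.4],"angular":[0,0,0],"grip":0},{"linear":[0,0,3],"angular":[0,0,0],"grip":0},{"linear":[0,0,3.6],"angular":[0,0,0],"grip":0},{"linear":[0,0,4.2],"angular":[0,0,0],"grip":0},{"linear":[0,0,4.8],"angular":[0,0,0],"grip":0},{"linear":[0,0,5.4],"angular":[0,0,0],"grip":0},{"linear":[0,0,6],"angular":[0,0,0],"grip":0}]'
python3 - <<'E'
from h import *
s,c=cap("scene");print(s['ee_pos'],s['contact_force'],s['ft_torque'])
s,d=cap("wrist")
save("w9.png",cv2.resize(d["color"][180:330,220:340],None,fx=4,fy=4,interpolation=cv2.INTER_CUBIC))
save("s9.png",cv2.resize(c["color"][110:230,230:320],None,fx=5,fy=5,interpolation=cv2.INTER_CUBIC))
E
```

```text
clock: 13.4
ee_pos: [0.4853, -0.1334, 0.1954]
orientation: [[-0.934, 0.357, 0.001], [0.357, 0.934, 0.0], [-0.001, 0.0, -1.0]]
contact_force: [-1.3, -0.4, 8.8]
width: 0.0142
[ 0.48530745 -0.13343694  0.19541328] [-1.26182376 -0.39300795  8.77010988] [ 0.04533754  0.47557342 -0.01588519]
```

View pics/w9.png

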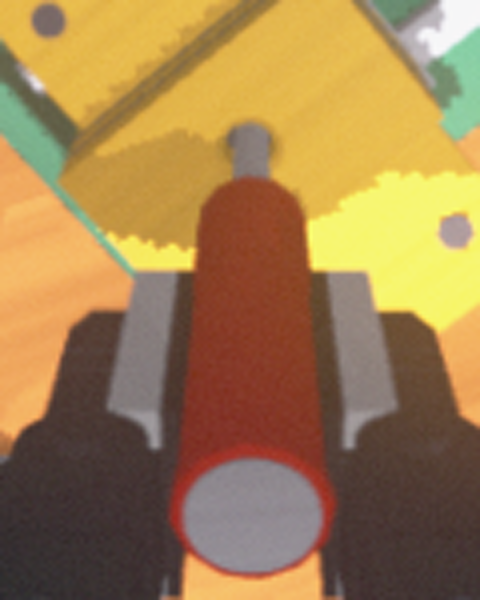

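View pics/s9.png

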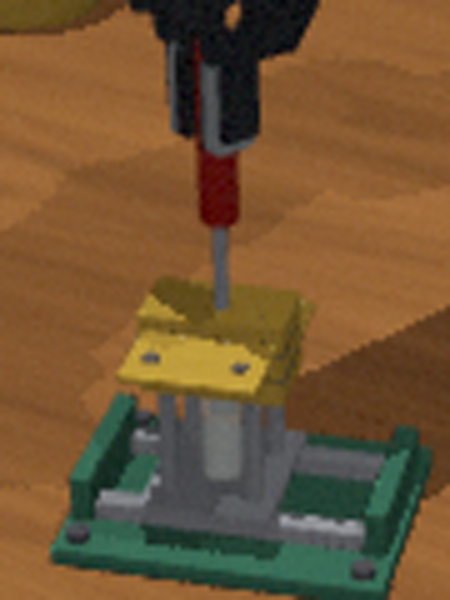

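The tip is in the hole, the punch is plumb, and the force is about 10 N. I'll keep pressing at 8 mm/s.

```bash
python3 -m handwheel '[{"linear":[0,0,0.8],"angular":[0,0,0],"grip":0},{"linear":[0,0,1.6],"angular":[0,0,0],"grip":0},{"linear":[0,0,2.4],"angular":[0,0,0],"grip":0},{"linear":[0,0,3.2],"angular":[0,0,0],"grip":0},{"linear":[0,0,4],"angular":[0,0,0],"grip":0},{"linear":[0,0,4.8],"angular":[0,0,0],"grip":0},{"linear":[0,0,5.6],"angular":[0,0,0],"grip":0},{"linear":[0,0,6.4],"angular":[0,0,0],"grip":0},{"linear":[0,0,7.2],"angular":[0,0,0],"grip":0},{"linear":[0,0,8],"angular":[0,0,0],"grip":0}]'
```

```text
clock: 14.5
ee_pos: [0.4853, -0.1335, 0.1874]
orientation: [[-0.934, 0.357, 0.001], [0.357, 0.934, -0.0], [-0.001, 0.0, -1.0]]
contact_force: [-1.6, -0.1, 8.9]
width: 0.0141
```

```bash
python3 -m handwheel '[{"linear":[0,0,0.8],"angular":[0,0,0],"grip":0},{"linear":[0,0,1.6],"angular":[0,0,0],"grip":0},{"linear":[0,0,2.4],"angular":[0,0,0],"grip":0},{"linear":[0,0,3.2],"angular":[0,0,0],"grip":0},{"linear":[0,0,4],"angular":[0,0,0],"grip":0},{"linear":[0,0,4.8],"angular":[0,0,0],"grip":0},{"linear":[0,0,5.6],"angular":[0,0,0],"grip":0},{"linear":[0,0,6.4],"angular":[0,0,0],"grip":0},{"linear":[0,0,7.2],"angular":[0,0,0],"grip":0},{"linear":[0,0,8],"angular":[0,0,0],"grip":0}]'; python3 - <<'E'
from h import *
s=arm.get_state();print(s['ee_pos'],s['contact_force'],s['ft_torque'],s["ee_pos"][2]-.1089)
E
```

```text
clock: 15.5
ee_pos: [0.4853, -0.1335, 0.1794]
orientation: [[-0.934, 0.357, 0.001], [0.357, 0.934, -0.0], [-0.001, 0.0, -1.0]]
contact_force: [-2.1, 0.3, 7.7]
width: 0.0137
[ 0.48529595 -0.1334738   0.17938736] [-2.09349682  0.27331306  7.72778215] [-0.02074844  0.48353254 -0.02125378] 0.07048735845164761
```

```bash
python3 -m handwheel '[{"linear":[0,0,0.8],"angular":[0,0,0],"grip":0},{"linear":[0,0,1.6],"angular":[0,0,0],"grip":0},{"linear":[0,0,2.4],"angular":[0,0,0],"grip":0},{"linear":[0,0,3.2],"angular":[0,0,0],"grip":0},{"linear":[0,0,4],"angular":[0,0,0],"grip":0},{"linear":[0,0,4.8],"angular":[0,0,0],"grip":0},{"linear":[0,0,5.6],"angular":[0,0,0],"grip":0},{"linear":[0,0,6.4],"angular":[0,0,0],"grip":0},{"linear":[0,0,7.2],"angular":[0,0,0],"grip":0},{"linear":[0,0,8],"angular":[0,0,0],"grip":0}]'; python3 - <<'E'
from h import *
import pickle
s,c=cap("scene");print(s['ee_pos'],s['contact_force'],s['ft_torque'],s["ee_pos"][2]-.1089)
pickle.dump((s,c),open("s10.pkl","wb"))
save("s10.png",cv2.resize(c["color"][110:230,230:320],None,fx=5,fy=5,interpolation=cv2.INTER_CUBIC))
E
```

```text
clock: 16.5
ee_pos: [0.4853, -0.1335, 0.1714]
orientation: [[-0.934, 0.357, 0.001], [0.357, 0.934, -0.0], [-0.001, 0.0, -1.0]]
contact_force: [-1.0, -0.3, 9.5]
width: 0.014
[ 0.48527817 -0.13348668  0.17136472] [-1.00807542 -0.27493814  9.54127893] [ 0.00236211  0.44909607 -0.07597564] 0.06246472283417337
```

View pics/s10.png

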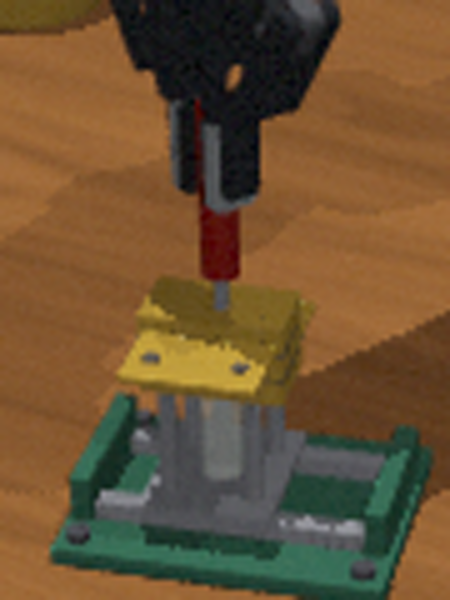

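```bash
python3 -m handwheel '[{"linear":[0,0,0.2],"angular":[0,0,0],"grip":0},{"linear":[0,0,0.4],"angular":[0,0,0],"grip":0},{"linear":[0,0,0.6],"angular":[0,0,0],"grip":0},{"linear":[0,0,0.8],"angular":[0,0,0],"grip":0},{"linear":[0,0,1],"angular":[0,0,0],"grip":0},{"linear":[0,0,1.2],"angular":[0,0,0],"grip":0},{"linear":[0,0,1.4],"angular":[0,0,0],"grip":0},{"linear":[0,0,1.6],"angular":[0,0,0],"grip":0},{"linear":[0,0,1.6],"angular":[0,0,0],"grip":0},{"linear":[0,0,1.6],"angular":[0,0,0],"grip":0}]'; python3 - <<'E'
from h import *
s=arm.get_state();print(s['ee_pos'],s['contact_force'],s['ft_torque'],s["ee_pos"][2]-.1089)
E
```

```text
clock: 17.55
ee_pos: [0.4852, -0.1335, 0.1697]
orientation: [[-0.934, 0.357, 0.001], [0.357, 0.934, -0.0], [-0.001, 0.0, -1.0]]
contact_force: [-1.4, -0.9, 7.8]
width: 0.0139
[ 0.48524945 -0.13345277  0.16973965] [-1.38782904 -0.87311417  7.80027101] [0.11041842 0.41208428 0.01284447] 0.06083964656073393
```

Tip depth puts the pin travel at about 38 mm, past the 33 mm needed. I'll retract straight up.

```bash
python3 -m handwheel '[{"linear":[0,0,-2],"angular":[0,0,0],"grip":0},{"linear":[0,0,-7],"angular":[0,0,0],"grip":0},{"linear":[0,0,-14],"angular":[0,0,0],"grip":0},{"linear":[0,0,-22],"angular":[0,0,0],"grip":0},{"linear":[0,0,-31],"angular":[0,0,0],"grip":0},{"linear":[0,0,-40],"angular":[0,0,0],"grip":0},{"linear":[0,0,-50],"angular":[0,0,0],"grip":0},{"linear":[0,0,-60],"angular":[0,0,0],"grip":0},{"linear":[0,0,-69],"angular":[0,0,0],"grip":0},{"linear":[0,0,-75],"angular":[0,0,0],"grip":0}]'; python3 - <<'E'
from h import *
import pickle
s,c=cap("scene");print(s['ee_pos'],s['contact_force'],s['width'])
pickle.dump((s,c),open("s11.pkl","wb"))
s,d=cap("wrist"); pickle.dump((s,d),open("w11.pkl","wb"))
a=cv2.resize(c["color"][160:220,240:310],None,fx=5.5,fy=5.5,interpolation=cv2.INTER_CUBIC)
b=cv2.resize(d["color"][180:330,220:340],(264,330),interpolation=cv2.INTER_CUBIC)
save("s11.png",np.hstack([a,b]))
t,u=cap("top"); pickle.dump((t,u),open("t11.pkl","wb"))
save("t11.png",cv2.resize(u["color"][110:300,80:300],None,fx=3,fy=3,interpolation=cv2.INTER_CUBIC))
E
```

```text
clock: 18.55
ee_pos: [0.4851, -0.1334, 0.2453]
orientation: [[-0.934, 0.357, 0.001], [0.357, 0.934, 0.0], [-0.001, 0.0, -1.0]]
contact_force: [0.0, 0.3, -1.0]
width: 0.0138
[ 0.4851472  -0.13336168  0.24534793] [ 0.03514929  0.27875288 -1.01559543] 0.01379508994325033
```

View pics/s11.png

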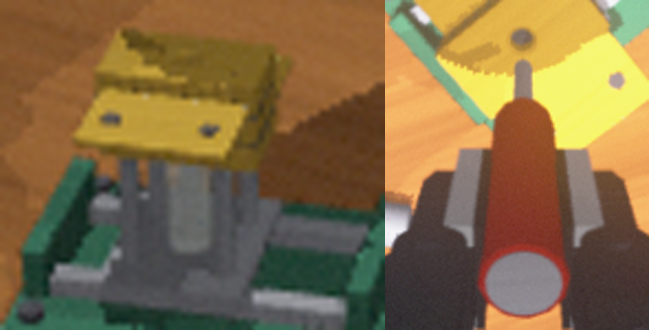

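View pics/t11.png

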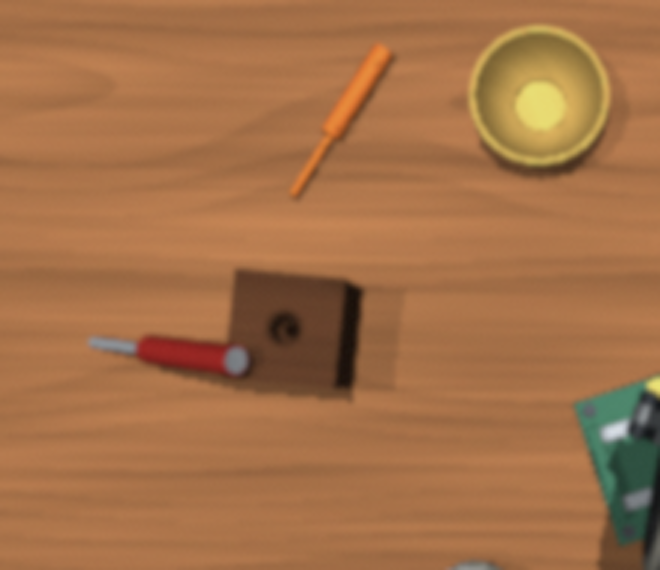

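```bash
python3 - <<'E'
from h import *
import pickle
ld=lambda n: pickle.load(open(n+".pkl","rb"))
t,u=ld("t11"); P=pts(u); T=u["color"]
print("mouth by hand",ray(u,80+285/3,110+328/3,.085))
hs=cv2.cvtColor(T,cv2.COLOR_RGB2HSV); r=((hs[...,0]<6)|(hs[...,0]>172))&(hs[...,1]>130); r[:215]=0;r[240:]=0;r[:,:100]=0;r[:,175:]=0
p=P[r]; p=p[(p[:,2]>.01)&(p[:,2]<.25)]
for lo in np.arange(.04,.16,.02):
    k=p[(p[:,2]>lo)&(p[:,2]<lo+.02)]
    if len(k): print(round(lo,2),len(k),k.mean(0).round(4))
b=P[226:235,154:163].reshape(-1,3); b=b[(b[:,2]<.3)]; print("butt max z",b[:,2].max(), ray(u,158.3,230,.125))
R=t["orientation"]; M=np.array([.5622,.1541,0]); q=ray(u,158.3,230,.125); print("butt in tool mm rel grasp",(R.T@(q-M))[:2]*1e3)
# stand top box
m=np.zeros(P.shape[:2],bool); m[195:250,150:210]=1; m&=(abs(P[...,2]-.085)<.006); print(cv2.minAreaRect((P[m][:,:2]*1000).astype(np.float32)))
# hole depth in wrist
for n in("w7","w11"):
    s,c=ld(n); z=c["z_map"]; 
    vs=195 if n=="w7" else 190
    print(n,s["ee_pos"]); 
    print((z[192:206,275:288]*1000).round(0).astype(int))
E
```

```text
mouth by hand [0.56050836 0.15459687 0.085     ]
0.04 17 [0.5455 0.2575 0.058 ]
0.06 81 [0.5456 0.2429 0.0704]
0.08 87 [0.5421 0.2181 0.0908]
0.1 67 [0.5405 0.1968 0.1087]
butt max z 0.1178231404878668 [0.53760045 0.17854405 0.125     ]
butt in tool mm rel grasp [31.56612629 14.11942267]
((562.0817260742188, 155.40013122558594), (76.10012817382812, 75.03821563720703), 85.09971618652344)
w7 [ 0.48546392 -0.13244448  0.23795618]
[[264 265 265 266 265 265 266 265 265 264 265 265 265]
 [264 264 265 264 264 265 265 266 265 265 264 265 265]
 [265 266 265 264 265 266 265 264 266 266 265 265 267]
 [266 265 266 267 267 266 266 266 265 266 266 266 265]
 [266 266 266 267 273 272 272 273 267 268 267 266 266]
 [266 266 274 272 274 274 274 272 273 273 267 265 266]
 [268 268 274 273 275 273 273 273   0 274 273 266 267]
 [266 273 272 273 273 273 273 274 273 273 273 267 267]
 [267 278 274 273 274 274 274 274 274 274 275 272 268]
 [267 276 275 274 275 274 275 274 273 274 274 270 267]
 [268 273 276 275 275 274 276 276 274 274 274 268 268]
 [269 270 274 277 275 274 275 274 275 276 271 269 269]
 [268 269
[... 214 characters left out ...]
74 274 285 284 286 286 274 276 274 273]
 [273 273 275 276 286 284 285 285 284 285 285 274 275]
 [273 275 275 285 285 285 285 286 285 286 286 285 274]
 [273 275 285 285 286 287 286 286 286 286 286 287 275]
 [274 275 284 285 284 287 286 285 285 287 286 286 277]
 [275 275 282 286 286 285 286 285 285 286 286 282 278]
 [274 275 279 284 286 287 286 286 286 286 285 281 277]
 [275 276 276 280 284 285 286 286 284 284 282 278 277]
 [275 276 276 278 279 281 282 282 282 279 280 277 276]
 [275 274 275 277 277 280 279 279 278 277 276 276 277]
 [274 276 277 278 278 277 278 277 276 277 277 275 276]
 [276 274 275 275 276 277 277 277 275 275 277 276 275]
 [275 276 275 276 277 277 276 276 277 275 275 275 276]]
```

```bash
python3 - <<'E'
from h import *
import pickle
ld=lambda n: pickle.load(open(n+".pkl","rb"))
ims=[cv2.resize(ld(n)[1]["color"][180:212,255:295],None,fx=6.6,fy=8,interpolation=cv2.INTER_CUBIC) for n in("scene0","s8","s11")]
a=np.hstack(ims)
b=np.hstack([cv2.resize(ld("w7")[1]["color"][190:212,270:294],(390,330),interpolation=cv2.INTER_NEAREST),cv2.resize(ld("w11")[1]["color"][186:208,270:294],(390,330),interpolation=cv2.INTER_NEAREST)])
b=b[:,:a.shape[1]] if b.shape[1]>=a.shape[1] else cv2.copyMakeBorder(b,0,0,0,a.shape[1]-b.shape[1],cv2.BORDER_CONSTANT)
save("tube.png",np.vstack([a,b]))
for n in("scene0","s8","s11"):
    c=ld(n)[1]["color"].astype(int); print(n,[c[r,271:280].sum(1).tolist() for r in(190,194,198,202,206)])
E
```

```text
scene0 [[320, 335, 332, 329, 337, 297, 292, 252, 215], [304, 324, 332, 339, 336, 332, 323, 232, 227], [293, 314, 317, 328, 326, 322, 309, 254, 227], [294, 312, 320, 325, 321, 317, 299, 246, 222], [218, 228, 214, 219, 214, 196, 214, 215, 224]]
s8 [[339, 352, 341, 347, 357, 291, 281, 231, 218], [316, 333, 336, 338, 337, 324, 303, 223, 237], [314, 324, 331, 342, 336, 331, 321, 269, 233], [303, 331, 333, 342, 338, 330, 323, 256, 236], [225, 231, 231, 235, 221, 212, 226, 220, 223]]
s11 [[334, 324, 303, 302, 300, 287, 272, 225, 218], [318, 302, 297, 307, 302, 304, 310, 211, 229], [300, 320, 310, 316, 312, 316, 315, 264, 238], [303, 295, 298, 311, 309, 305, 300, 254, 230], [216, 224, 221, 229, 226, 220, 221, 215, 225]]
```

View pics/tube.png

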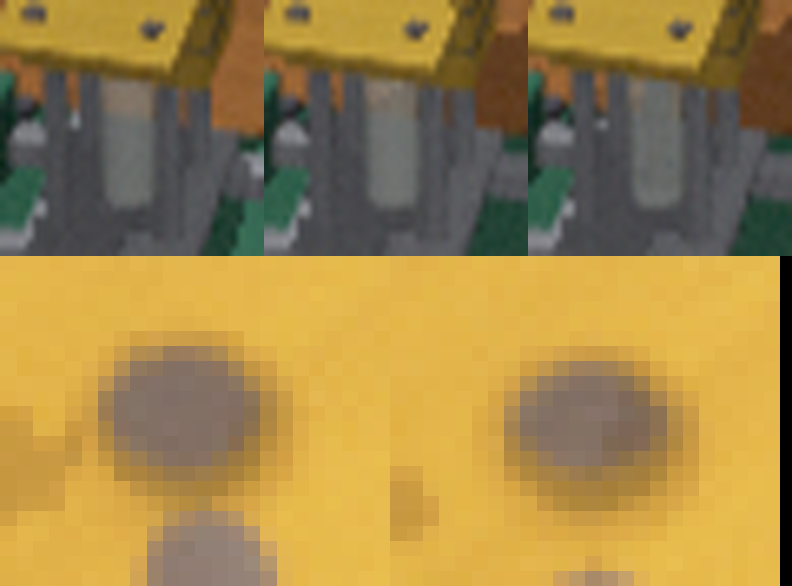

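The tube now shows grey pin right up to its top, where the background used to show through. The hole's depth reading is ambiguous: flat at about 12 mm, possibly just a drawn floor. I have time, so I'll probe the hole with the punch along the same line. If it's free to 37 mm depth, the pin is out.

```bash
python3 -m handwheel '[{"linear":[0,0,2],"angular":[0,0,0],"grip":0},{"linear":[0,0,7],"angular":[0,0,0],"grip":0},{"linear":[0,0,13],"angular":[0,0,0],"grip":0},{"linear":[0,0,19],"angular":[0,0,0],"grip":0},{"linear":[0,0,25],"angular":[0,0,0],"grip":0},{"linear":[0,0,30],"angular":[0,0,0],"grip":0},{"linear":[0,0,34],"angular":[0,0,0],"grip":0},{"linear":[0,0,38],"angular":[0,0,0],"grip":0},{"linear":[0,0,42],"angular":[0,0,0],"grip":0},{"linear":[0,0,45],"angular":[0,0,0],"grip":0}]' && python3 -m handwheel '[{"linear":[0,0,3],"angular":[0,0,0],"grip":0},{"linear":[0,0,6],"angular":[0,0,0],"grip":0},{"linear":[0,0,9],"angular":[0,0,0],"grip":0},{"linear":[0,0,12],"angular":[0,0,0],"grip":0},{"linear":[0,0,15],"angular":[0,0,0],"grip":0},{"linear":[0,0,18],"angular":[0,0,0],"grip":0},{"linear":[0,0,21],"angular":[0,0,0],"grip":0},{"linear":[0,0,24],"angular":[0,0,0],"grip":0},{"linear":[0,0,26],"angular":[0,0,0],"grip":0},{"linear":[0,0,27.5],"angular":[0,0,0],"grip":0}]'
```

```text
clock: 19.7
ee_pos: [0.4849, -0.1333, 0.199]
orientation: [[-0.934, 0.357, -0.0], [0.357, 0.934, -0.0], [0.0, -0.0, -1.0]]
contact_force: [-0.8, 1.8, -1.0]
width: 0.0137
clock: 20.7
ee_pos: [0.4849, -0.1333, 0.1716]
orientation: [[-0.934, 0.357, -0.0], [0.357, 0.934, -0.0], [0.0, -0.0, -1.0]]
contact_force: [-0.8, 0.1, -2.0]
width: 0.0142
```

The hole is free to 38 mm depth with only the punch's own weight on the sensor, so the pin is out. I'll retract and go back over the stand.

```bash
python3 -m handwheel '[{"linear":[0,0,-3],"angular":[0,0,0],"grip":0},{"linear":[0,0,-10],"angular":[0,0,0],"grip":0},{"linear":[0,0,-18],"angular":[0,0,0],"grip":0},{"linear":[0,0,-27],"angular":[0,0,0],"grip":0},{"linear":[0,0,-36],"angular":[0,0,0],"grip":0},{"linear":[0,0,-46],"angular":[0,0,0],"grip":0},{"linear":[0,0,-56],"angular":[0,0,0],"grip":0},{"linear":[0,0,-65],"angular":[0,0,0],"grip":0},{"linear":[0,0,-72],"angular":[0,0,0],"grip":0},{"linear":[0,0,-76],"angular":[0,0,0],"grip":0}]' && python3 -m handwheel '[{"linear":[1,10,0],"angular":[0,0,0],"grip":0},{"linear":[4,40,0],"angular":[0,0,0],"grip":0},{"linear":[8,80,0],"angular":[0,0,0],"grip":0},{"linear":[12,122,0],"angular":[0,0,0],"grip":0},{"linear":[17,166,0],"angular":[0,0,0],"grip":0},{"linear":[21.5,210,0],"angular":[0,0,0],"grip":0},{"linear":[25.5,250,0],"angular":[0,0,0],"grip":0},{"linear":[29,280,0],"angular":[0,0,0],"grip":0},{"linear":[30,293,0],"angular":[0,0,0],"grip":0},{"linear":[30.5,296,0],"angular":[0,0,0],"grip":0}]'
python3 - <<'E'
from h import *
import pickle
s,d=cap("wrist"); s2,c=cap("scene"); pickle.dump((s,d),open("w12.pkl","wb")); pickle.dump((s2,c),open("s12.pkl","wb")); print(s["clock"],s["ee_pos"],s2["ee_pos"],s["contact_force"].round(1))
a=cv2.resize(d["color"][130:330,180:390],(441,420),interpolation=cv2.INTER_CUBIC);b=cv2.resize(c["color"][130:290,360:500],(350,400))
b=cv2.copyMakeBorder(b,0,20,0,0,cv2.BORDER_CONSTANT); save("w12.png",np.hstack([a,b]))
E
```

```text
clock: 21.7
ee_pos: [0.4851, -0.1333, 0.2486]
orientation: [[-0.934, 0.357, 0.001], [0.357, 0.934, 0.0], [-0.001, 0.0, -1.0]]
contact_force: [0.8, 0.4, -2.0]
width: 0.014
clock: 22.7
ee_pos: [0.5618, 0.1561, 0.247]
orientation: [[-0.935, 0.354, -0.001], [0.354, 0.935, -0.0], [0.001, -0.001, -1.0]]
contact_force: [0.6, -0.4, -0.7]
width: 0.0138
22.7 [0.56178993 0.15605527 0.24701681] [0.56175117 0.15487672 0.24716313] [ 0.6 -0.4 -0.7]
```

View pics/w12.png

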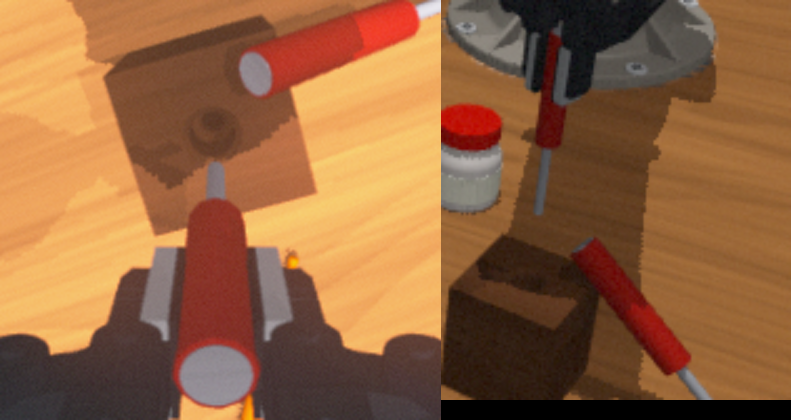

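```bash
python3 - <<'E'
from h import *
import pickle
s,c=cap("wrist"); R=s["orientation"]; pickle.dump((s,c),open("w13.pkl","wb")); print(s["clock"],s["ee_pos"],R[:,2])
save("w13.png",cv2.resize(c["color"][175:225,250:315],None,fx=12,fy=12,interpolation=cv2.INTER_NEAREST))
E
```

```text
22.8 [0.56175267 0.15364704 0.24736326] [-7.93682690e-04 -7.38513824e-04 -9.99999412e-01]
```

View pics/w13.png

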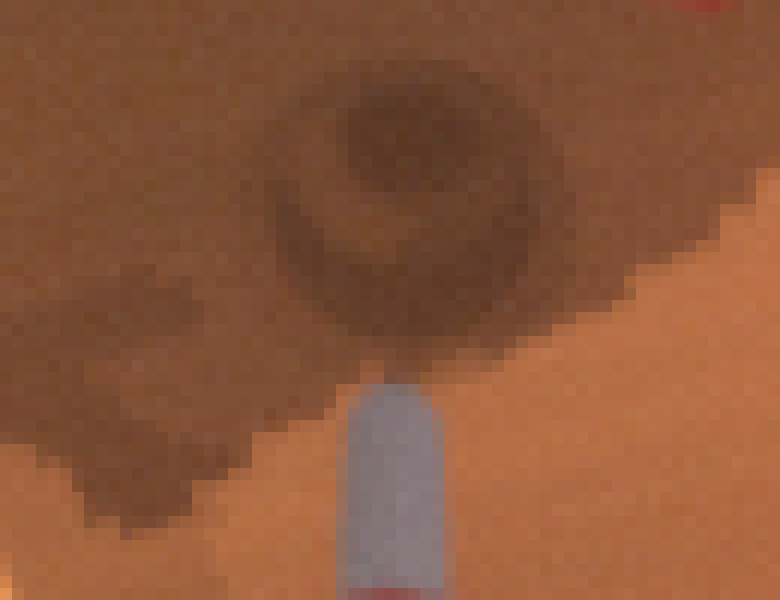

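```bash
python3 - <<'E'
from h import *
import pickle
s,c=pickle.load(open("w13.pkl","rb")); R=s["orientation"]
for nm,u,v,z in(("mouth",284.3,191.6,.085),("step",250+415/12-.5,175+140/12-.5,.057),("tip",282.25,210.3,s["ee_pos"][2]-.1089)):
    p=wray(s,c,u,v,z); print(nm,p,R.T@(p-s["ee_pos"])*1e3)
print(arm.get_state()["ee_pos"])
E
```

```text
mouth [0.56108197 0.15544698 0.085     ] [  1.19136144   1.60002329 162.36236615]
step [0.56223818 0.154918   0.057     ] [-9.08745595e-02  1.54578470e+00  1.90361823e+02]
tip [0.56165873 0.15335332 0.13846326] [-6.91061259e-02 -2.01922417e-01  1.08900227e+02]
[0.5618061  0.15288508 0.24759689]
```

```bash
python3 -m handwheel '[{"linear":[0.3,0.7,3],"angular":[0,0,0],"grip":0},{"linear":[0.3,0.7,9],"angular":[0,0,0],"grip":0},{"linear":[0.3,0.7,17],"angular":[0,0,0],"grip":0},{"linear":[0.3,0.7,25],"angular":[0,0,0],"grip":0},{"linear":[0.3,0.7,33],"angular":[0,0,0],"grip":0},{"linear":[0.3,0.7,39],"angular":[0,0,0],"grip":0},{"linear":[0.3,0.7,43],"angular":[0,0,0],"grip":0},{"linear":[0.3,0.7,45],"angular":[0,0,0],"grip":0},{"linear":[0.3,0.7,45],"angular":[0,0,0],"grip":0},{"linear":[0.3,0.7,45],"angular":[0,0,0],"grip":0}]'
python3 - <<'E'
from h import *
import pickle
s,c=cap("wrist"); pickle.dump((s,c),open("w14.pkl","wb")); print(s["ee_pos"],s["contact_force"].round(1))
save("w14.png",cv2.resize(c["color"][140:250,230:340],None,fx=5,fy=5,interpolation=cv2.INTER_CUBIC))
E
```

```text
clock: 23.85
ee_pos: [0.5622, 0.1549, 0.203]
orientation: [[-0.934, 0.357, 0.0], [0.357, 0.934, 0.0], [-0.0, 0.0, -1.0]]
contact_force: [-0.0, 0.6, -1.6]
width: 0.0138
[0.56215737 0.1548948  0.2030461 ] [-0.   0.6 -1.6]
```

View pics/w14.png

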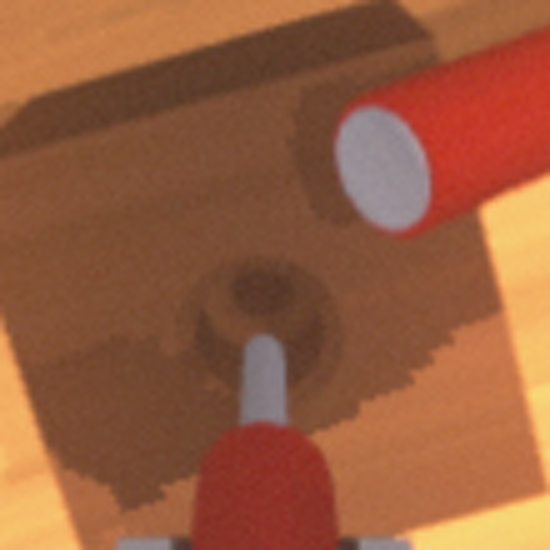

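```bash
python3 - <<'E'
from h import *
import pickle
s,c=pickle.load(open("w14.pkl","rb")); R=s["orientation"]
for nm,u,v,z in(("mouth",281.7,204.1,.085),("step",230+260/5-.5,140+290/5-.5,.057),("tip",282.3,210.3,.0942)):
    p=wray(s,c,u,v,z); print(nm,p,R.T@(p-s["ee_pos"])*1e3)
E
```

```text
mouth [0.56001723 0.15506988 0.085     ] [  2.091933    -0.62623105 118.04543058]
step [0.5619058  0.15410795 0.057     ] [-8.39078907e-03 -8.57285390e-01  1.46045918e+02]
tip [0.56218149 0.15473407 0.0942    ] [-5.20613394e-02 -1.65744092e-01  1.08846080e+02]
```

```bash
python3 -m handwheel '[{"linear":[0.4,-0.5,2],"angular":[0,0,0],"grip":0},{"linear":[0.4,-0.5,6],"angular":[0,0,0],"grip":0},{"linear":[0.4,-0.5,10],"angular":[0,0,0],"grip":0},{"linear":[0.4,-0.5,15],"angular":[0,0,0],"grip":0},{"linear":[0.4,-0.5,20],"angular":[0,0,0],"grip":0},{"linear":[0.4,-0.5,25],"angular":[0,0,0],"grip":0},{"linear":[0.4,-0.5,29],"angular":[0,0,0],"grip":0},{"linear":[0.4,-0.5,32],"angular":[0,0,0],"grip":0},{"linear":[0.4,-0.5,34],"angular":[0,0,0],"grip":0},{"linear":[0.4,-0.5,34],"angular":[0,0,0],"grip":0}]' && python3 -m handwheel '[{"linear":[0,0,0.5],"angular":[0,0,0],"grip":0},{"linear":[0,0,1],"angular":[0,0,0],"grip":0},{"linear":[0,0,1.5],"angular":[0,0,0],"grip":0},{"linear":[0,0,2],"angular":[0,0,0],"grip":0},{"linear":[0,0,2.5],"angular":[0,0,0],"grip":0},{"linear":[0,0,3],"angular":[0,0,0],"grip":0},{"linear":[0,0,3.5],"angular":[0,0,0],"grip":0},{"linear":[0,0,4],"angular":[0,0,0],"grip":0},{"linear":[0,0,4.5],"angular":[0,0,0],"grip":0},{"linear":[0,0,5],"angular":[0,0,0],"grip":0}]'
```

```text
clock: 24.9
ee_pos: [0.5614, 0.1545, 0.1686]
orientation: [[-0.934, 0.357, -0.0], [0.357, 0.934, -0.0], [0.0, -0.0, -1.0]]
contact_force: [-0.1, 0.2, -0.3]
width: 0.0136
clock: 25.9
ee_pos: [0.5615, 0.1545, 0.1638]
orientation: [[-0.934, 0.357, -0.0], [0.357, 0.934, -0.0], [0.0, -0.0, -1.0]]
contact_force: [-0.1, -0.8, -1.1]
width: 0.0138
```

```bash
python3 -m handwheel '[{"linear":[0,0,2],"angular":[0,0,0],"grip":0},{"linear":[0,0,5],"angular":[0,0,0],"grip":0},{"linear":[0,0,8],"angular":[0,0,0],"grip":0},{"linear":[0,0,11],"angular":[0,0,0],"grip":0},{"linear":[0,0,14],"angular":[0,0,0],"grip":0},{"linear":[0,0,17],"angular":[0,0,0],"grip":0},{"linear":[0,0,20],"angular":[0,0,0],"grip":0},{"linear":[0,0,22],"angular":[0,0,0],"grip":0},{"linear":[0,0,24],"angular":[0,0,0],"grip":0},{"linear":[0,0,25],"angular":[0,0,0],"grip":0}]'
python3 - <<'E'
from h import *
s,c=cap("wrist"); s2,d=cap("scene")
a=cv2.resize(c["color"][130:330,180:390],(441,420),interpolation=cv2.INTER_CUBIC);b=cv2.resize(d["color"][130:290,360:500],(350,400))
b=cv2.copyMakeBorder(b,0,20,0,0,cv2.BORDER_CONSTANT); save("w15.png",np.hstack([a,b])); print(s["contact_force"].round(1),s["ee_pos"])
E
```

```text
clock: 26.9
ee_pos: [0.5614, 0.1545, 0.1386]
orientation: [[-0.934, 0.357, -0.0], [0.357, 0.934, -0.0], [0.0, -0.0, -1.0]]
contact_force: [0.4, 0.1, -0.7]
width: 0.0138
[ 0.4  0.1 -0.7] [0.56141879 0.15446956 0.13861165]
```

View pics/w15.png

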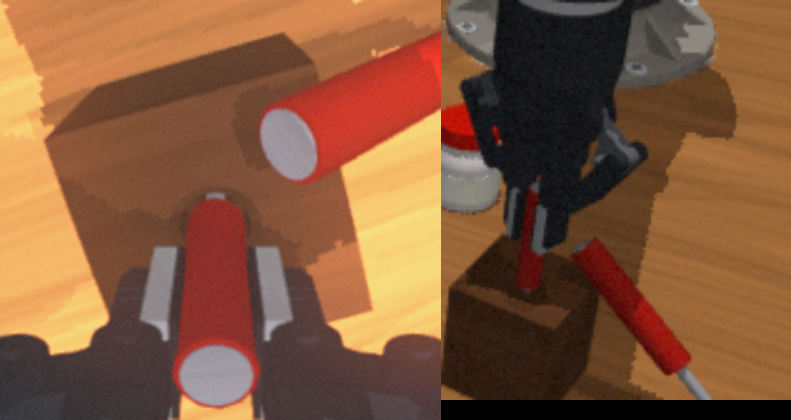

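The body has entered the mouth with no force on it, and the leaning punch is clear of the fingers.

```bash
python3 -m handwheel '[{"linear":[0,0,2],"angular":[0,0,0],"grip":0},{"linear":[0,0,5],"angular":[0,0,0],"grip":0},{"linear":[0,0,8],"angular":[0,0,0],"grip":0},{"linear":[0,0,11],"angular":[0,0,0],"grip":0},{"linear":[0,0,14],"angular":[0,0,0],"grip":0},{"linear":[0,0,17],"angular":[0,0,0],"grip":0},{"linear":[0,0,20],"angular":[0,0,0],"grip":0},{"linear":[0,0,22],"angular":[0,0,0],"grip":0},{"linear":[0,0,23.5],"angular":[0,0,0],"grip":0},{"linear":[0,0,24],"angular":[0,0,0],"grip":0}]'
```

```text
clock: 28.0
ee_pos: [0.5614, 0.1545, 0.1146]
orientation: [[-0.934, 0.357, -0.0], [0.357, 0.934, -0.0], [0.0, -0.0, -1.0]]
contact_force: [-0.1, -0.2, -1.0]
width: 0.0137
```

```bash
python3 -m handwheel '[{"linear":[0,0,0.4],"angular":[0,0,0],"grip":0},{"linear":[0,0,0.8],"angular":[0,0,0],"grip":0},{"linear":[0,0,0.8],"angular":[0,0,0],"grip":10},{"linear":[0,0,0.8],"angular":[0,0,0],"grip":25},{"linear":[0,0,0.8],"angular":[0,0,0],"grip":35},{"linear":[0,0,0.8],"angular":[0,0,0],"grip":45},{"linear":[0,0,0.8],"angular":[0,0,0],"grip":45},{"linear":[0,0,0.8],"angular":[0,0,0],"grip":45},{"linear":[0,0,0.8],"angular":[0,0,0],"grip":45},{"linear":[0,0,0.8],"angular":[0,0,0],"grip":45}]'
python3 - <<'E'
from h import *
s,c=cap("wrist"); s2,d=cap("scene")
a=cv2.resize(c["color"][130:330,180:390],(441,420),interpolation=cv2.INTER_CUBIC);b=cv2.resize(d["color"][130:290,360:500],(350,400))
b=cv2.copyMakeBorder(b,0,20,0,0,cv2.BORDER_CONSTANT); save("w16.png",np.hstack([a,b])); print(s["contact_force"].round(1),s["ee_pos"])
E
```

```text
clock: 29.0
ee_pos: [0.5615, 0.1545, 0.114]
orientation: [[-0.934, 0.357, -0.0], [0.357, 0.934, -0.0], [0.0, -0.0, -1.0]]
contact_force: [0.3, 0.0, -0.4]
width: 0.0389
[ 0.3  0.  -0.4] [0.56146421 0.15449311 0.11400161]
```

View pics/w16.png

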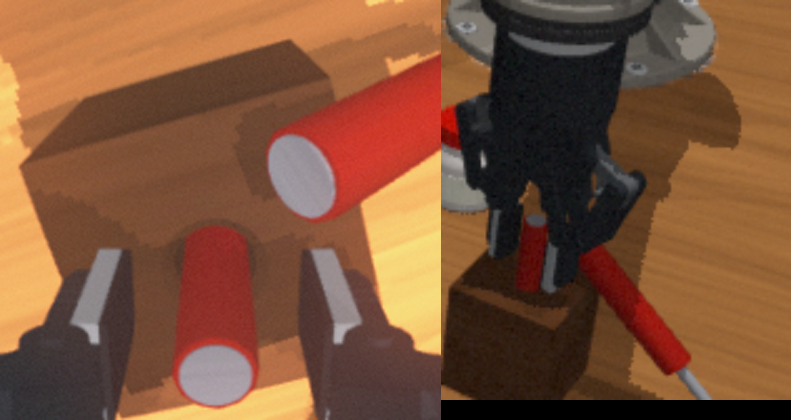

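The gripper has let go and the punch is standing in the hole. I'll raise straight up.

```bash
python3 -m handwheel '[{"linear":[0,0,-2],"angular":[0,0,0],"grip":45},{"linear":[0,0,-8],"angular":[0,0,0],"grip":45},{"linear":[0,0,-18],"angular":[0,0,0],"grip":45},{"linear":[0,0,-30],"angular":[0,0,0],"grip":45},{"linear":[0,0,-45],"angular":[0,0,0],"grip":45},{"linear":[0,0,-62],"angular":[0,0,0],"grip":45},{"linear":[0,0,-80],"angular":[0,0,0],"grip":45},{"linear":[0,0,-98],"angular":[0,0,0],"grip":45},{"linear":[0,0,-112],"angular":[0,0,0],"grip":45},{"linear":[0,0,-120],"angular":[0,0,0],"grip":45}]' && python3 -m handwheel '[{"linear":[10,0,-10],"angular":[0,0,0],"grip":45},{"linear":[30,0,-25],"angular":[0,0,0],"grip":45},{"linear":[55,0,-40],"angular":[0,0,0],"grip":45},{"linear":[80,0,-55],"angular":[0,0,0],"grip":45},{"linear":[105,0,-70],"angular":[0,0,0],"grip":45},{"linear":[125,0,-80],"angular":[0,0,0],"grip":45},{"linear":[140,0,-80],"angular":[0,0,0],"grip":45},{"linear":[148,0,-80],"angular":[0,0,0],"grip":45},{"linear":[150,0,-80],"angular":[0,0,0],"grip":45},{"linear":[150,0,-80],"angular":[0,0,0],"grip":45}]'
python3 - <<'E'
from h import *
import pickle
s,c=cap("scene"); s,t=cap("top"); pickle.dump((s,c),open("s20.pkl","wb")); pickle.dump((s,t),open("t20.pkl","wb"))
save("s20.png",c["color"]); save("t20.png",t["color"]); print(s["clock"],s["ee_pos"],s["contact_force"].round(1))
E
```

```text
clock: 30.1
ee_pos: [0.5619, 0.1546, 0.236]
orientation: [[-0.934, 0.357, 0.002], [0.357, 0.934, 0.001], [-0.001, 0.001, -1.0]]
contact_force: [0.6, 0.1, -0.7]
width: 0.0381
clock: 31.1
ee_pos: [0.4213, 0.2079, 0.3138]
orientation: [[-0.934, 0.357, -0.0], [0.357, 0.934, -0.0], [0.0, -0.0, -1.0]]
contact_force: [0.6, -0.5, 0.9]
width: 0.0386
31.15 [0.42161537 0.20773617 0.31380439] [ 1.  -0.5 -0.7]
```

View pics/s20.png

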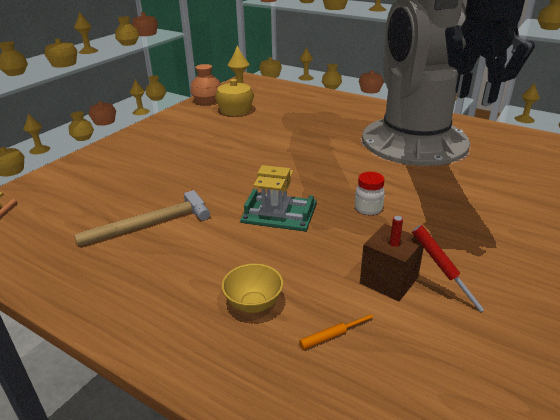

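View pics/t20.png

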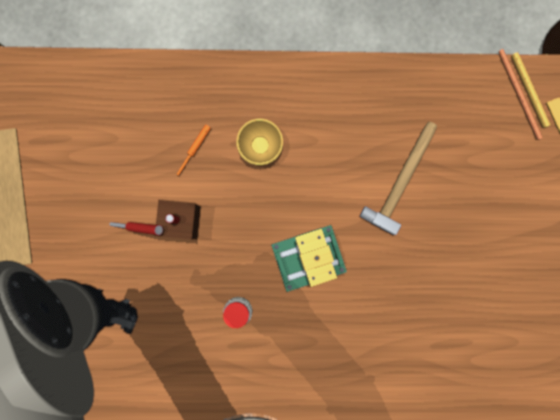

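```bash
python3 - <<'E'
from h import *
import pickle
ld=lambda n: pickle.load(open(n+".pkl","rb"))[1]
c0,c1,t0,t1=ld("scene0"),ld("s20"),ld("top0"),ld("t20")
save("fin.png",np.hstack([cv2.resize(c["color"][160:215,245:300],(400,400),interpolation=cv2.INTER_CUBIC) for c in(c0,c1)]))
for nm,(r0,r1,a,b) in {"bowl":(115,172,232,290),"jar":(290,330,215,260),"hammer":(115,240,355,445)}.items():
    print(nm,np.abs(t0["color"][r0:r1,a:b].astype(int)-t1["color"][r0:r1,a:b]).mean())
b=c1["color"].min(2)>120; k=np.argwhere(b[212:224,388:405]).mean(0)+[212,388]; print("butt",k[::-1],"was 397.2,217.6")
E
```

```text
bowl 4.749243799153055
jar 6.896111111111111
hammer 4.782311111111111
butt [397.73076923 217.42307692] was 397.2,217.6
```

View pics/fin.png

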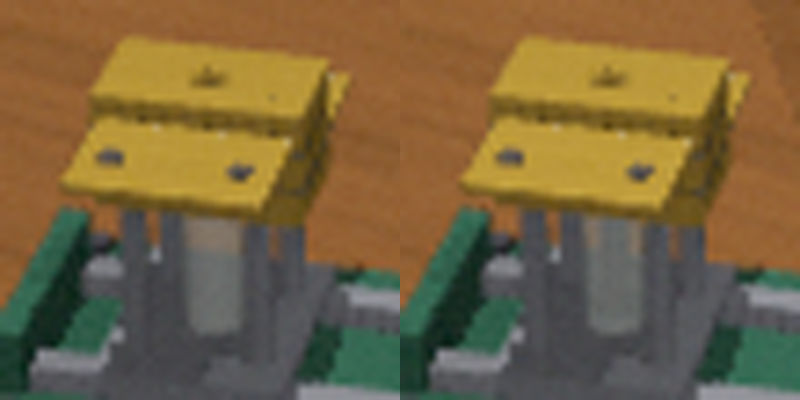

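The tube now shows a dark pin core all the way up, which wasn't there before. The punch's butt is back at its original pixel and the bystanders haven't moved.

```bash
python3 -c "
from station import arm
print(arm.job_done())"
```

```text
the job is handed in; nothing more can be done
None
```

I pressed the pin right out of the hinge into the catch tube, stood the red punch back in its stand, let go and handed the job in at about 31 s.

**Punch used:** the smaller red one, from the stand. The larger red one and the orange one stood free on their tips.

**Pressing:** I lined the tip up with the hole by the wrist camera, then felt my way in with small steps. It met the pin about 7 mm below the top. I pressed at 4 to 8 mm/s with about 8 to 10 N on the wrist sensor, until the pin had moved about 38 mm. Force was only read at the end of each move, so a short peak in between would not show.

**Last checks:**
- **Pin:** a second pass with the punch met no resistance down to 38 mm depth, and the tube now shows a dark core up to its top.
- **Punch:** its butt is back within 1 pixel of where it started.
- **Bowl, jar and hammer:** they look unmoved in the top view.
- **Robot:** it stands clear of everything.

**What disagreed or went wrong:**
- **Depth reading:** the wrist camera's depth map still showed a flat bottom about 12 mm down the hole. That disagrees with the free pass; I take it to be a rendering effect.
- **Other punches:** both toppled while I was at the stand. The orange one lies on the table and the larger red one leans on the stand's edge. I saw no contact with the gripper, but I can't rule out a light touch. I left them where they fell.

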